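# Uncover the guide bush and hold a probe rod centred over the sensor

### The arm

A 6-joint arm with a two-finger parallel gripper is mounted at the origin on a cart in front of the work surface, level with it; the furniture and walls round the work are solid. World frame = base frame: x ahead of the robot, y to its left, z up, the work surface at z = 0. Lengths are in mm, angles in degrees, forces in N, time in s.
With the tool pointing down it reaches from about 300 to 850 mm from the base axis. Payload 4.2 kg.
Tool frame: the origin (TCP) lies midway between the tips of the shut fingers; the grasp point (between the pads) lies 19 mm behind it; x points along the fingers, y is the direction in which the jaws open and shut, and the axes are right-handed (so a half turn about x gives the same grasp; the last joint's range is limited). The gripper opens to 91 mm and grips with 3 to 60 N. Pads are 32 mm wide; open, the fingers measure 118 mm over their backs; the gripper's body (76 mm by 178 mm) begins 60 mm behind the grasp point.
Start: joints at [67.265, 18.312, 89.639, -0, 72.044, -1.146], TCP at [211.573, 534.678, 213.976] pointing down, gripper open.
Joint ranges: [-177.97, 177.97], [-48.28, 115.42], [12.27, 149.76], [-77.06, 257.06], [2.81, 150.46], [-146.56, 146.56]. Speed limits (degrees/s): [147.25, 147.25, 180, 180, 180, 180].

### API

Orientations are given as [roll, pitch, yaw] about the fixed x, y, z axes, in that order (R = Rz(yaw) Ry(pitch) Rx(roll)).
In Python, from workcell import * gives the robot as it stands.
- The arm moves only by the shell command python3 -m handwheel 'ROWS' [FORCE]. ROWS is a JSON object of lists of equal length, an entry for each row: "gripper": the closure, from 0 (fully open) to 1 (shut); "offset": the shift along the tool's x, y, z in mm, a list of three; "rot": the turn, a rotation vector about the tool's x, y, z in degrees, a list of three. A call has 1 to 5 rows; each row is the pose to reach, as a shift and turn from the pose commanded when the call began, along the tool's axes at that moment; what a row does not reach only later rows make up. A row lasts 1/12 s, in which the tool goes at most 41.7 mm and 7.16 degrees, less where a joint would pass 70% of its speed; a pose out of reach is approached as far as the arm can. A call with a gripper value outside its range is refused whole. The fingers move at their own pace and stop on an object; FORCE is the grip in N (left out, the last holds). Time passes only in rows, so rows that repeat a pose let the fingers close. It gives the time, the measured TCP pose, the force and the opening at its end, in the units of the state.
- state(): the state, without advancing time (a new reading comes with each control period).
- grab_frame(name): name is "scene" or "top" or "wrist"; returns the picture (420x560x3 uint8, red, green, blue); there is no depth.
- camera_params(name): a dict with "fx", "fy", "cx", "cy" (pixels), "position" and "attitude" of the camera in the world; the wrist camera has in their place "hand_eye" (4x4, takes a point from camera to tool coordinates, whose origin is the TCP and whose axes are the tool frame's). Camera axes: x right, y up, looking along -z (the intrinsics and any distortion apply to the point x, -y, -z); pixel columns grow to the right and rows downward; lengths in mm; the calibration is good to about 2 mm. The wrist camera is an equidistant fisheye: a pixel r from the principal point sees the ray r / f radians off the axis. A picture is of the moment at which its call begins: read the wrist's pose just before it. camera_params takes no time and is no camera call.
- job_done(): hands the job in, once; it reports no verdict.
The state is a dict: "time_s": time; "qpos": joint angles; "qvel": joint speeds; "effort": joint torques, N m; "ee_pos": TCP position; "ee_rot": TCP orientation; "force": force on the tool from outside, world axes, zero at the start; "torque": the same for the moment, N m; "gripper_width": finger opening in mm.
Only numpy, scipy, OpenCV 4.12 (cv2) and the standard library are available. Lean on these libraries where they do the work, as an engineer would, in place of code of your own. Each camera call takes 0.05 s, during which the arm holds its last target.

### The job

Take the orange dust cover off the top of the guide fixture and lay it flat on the bare worktop, clear of the fixture, and let go of it. Then lift the blue-handled probe straight out of its black stand and lower its rod through the brass guide bush without touching any part of the fixture, leaving everything else where it is. Finish while still holding the probe, upright, still and centred in the bore, with its tip about 10 mm above the sensor under the deck.

Things in the scene. Friction and masses are not known exactly. Their poses are not given: they have to be found in the camera images.
- guide: The guide fixture, fixed: a dark 110 x 110 x 12 mm base plate, a steel post of 12 mm diameter at each corner and a square bare-aluminium deck 110 x 110 mm, 15 mm thick, whose flat top is 110 mm above the worktop. A brass guide bush sits in the middle of the deck, its rim 1 mm below the deck's top. Origin: centre of the underside; z up, x and y along the sides.
- bore_mouth (a point): Centre of the bore at the deck's top face, 110 mm above the worktop. The bore is vertical, 20 mm in diameter and 29 mm long (from 1 mm below the mouth down to 80 mm above the worktop); below it is free space down to the sensor. z up.
- sensor_face (a point): Centre of the flat top of the black round sensor head (40 mm diameter) on the fixture's base, on the bore's axis, 84 mm below the bore's mouth. z up.
- cover: Dust cover: a loose flat orange plastic disc, 42 mm in diameter and 6 mm thick, about 30 g, lying on the deck over the bore at the start. Origin: centre of its underside; z is its axis.
- cover_centre (a point): Centre of the dust cover, 3 mm above its underside.
- stand: Probe stand, fixed: 80 x 80 x 5 mm black base, two steel columns (at the stand's y = +26 and -26 mm) and a black top plate, 50 (x) x 70 (y) x 8 mm, whose top is 108 mm above the worktop, with a vertical 14 mm hole in the middle through which the probe's rod hangs. Origin: centre of the underside; z up.
- probe: The loose probe, about 100 g, hanging upright in the stand by its collar. From its tip upward: a steel rod of 8 mm diameter, 100 mm long; a dark collar 24 mm in diameter, 5 mm thick (100 to 105 mm above the tip); a round blue handle 18 mm in diameter, 50 mm tall (105 to 155 mm above the tip). Origin: the tip; z along the rod, up towards the handle.
- probe_handle (a point): Middle of the probe's blue handle on its axis, 130 mm above the tip: the place to grip. At the start 138 mm above the worktop.
- probe_tip (a point): The probe's lower tip, on its axis; at the start 8 mm above the worktop.
- clear_patch (a point): A point on the worktop beyond the work, always bare for at least 60 mm all round: one good place for the cover (any bare place on the worktop will do).
- bottle: Bystander: brown dropper bottle with a white cap, 32 mm in diameter, 70 mm tall, standing loose. Origin: centre of its underside.
- tape: Bystander: roll of black tape, 58 mm in diameter, 19 mm tall, lying loose. Origin: centre of its underside.
- block: Bystander: black block, 50 x 35 x 30 mm, loose. Origin: centre of its underside.
Mind the look-alikes: they are no part of the job. What is shaped like the probe but green is not meant.

How it is judged:
By the outcome, as a careful person would: the job done as asked, in the order asked, and still so for the second after the job is handed in, while the arm keeps its last pose, push and grip.
It also fails if it takes over 56 s, if anything falls off the work surface, if the arm or the gripper's body presses on something with over 40 N, if the wrist force passes 120 N, or if a joint passes its speed limit or range.

## Working session

There is one attempt and no reset: what is moved stays moved. The work goes in short steps, Python scripts to look and compute and a shell command to move; the robot and the scene stay as the last step left them, time stands still between calls to the robot, and variables do not carry over. Pictures are saved under pics/ and viewed, and the job is handed in when it is done.

```bash
mkdir -p pics; ls
python3 - <<'E'
from workcell import *
import cv2
s=state(); print(s)
for n in ("scene","top","wrist"):
    print(n,camera_params(n))
    cv2.imwrite(f"pics/{n}0.png",grab_frame(n)[:,:,::-1])
E
```

```text
pics
{'time_s': 0.0, 'qpos': array([ 6.72645046e+01,  1.83512229e+01,  8.97062350e+01, -1.88160385e-03,
        7.20432190e+01, -1.14660950e+00]), 'qvel': array([-0.0540856 ,  0.00026894,  0.05394868,  0.0791274 ,  0.03741678,
        0.04516011]), 'effort': array([-2.08391881e-03, -4.12464809e+01, -2.31966877e+01,  7.26274517e-02,
        4.57011780e-02, -1.41608311e-04]), 'ee_pos': array([211.38935726, 534.19326402, 213.12562844]), 'ee_rot': array([ -90.12862848,   89.89930711, -111.71693272]), 'force': array([-0.91208465,  0.5623034 , -0.66207601]), 'torque': array([-0.01788247,  0.04085984, -0.03317558]), 'gripper_width': 91.2053823777208}
scene {'fx': 470.74213986733304, 'fy': 470.74213986733304, 'cx': 278.51300426686475, 'cy': 202.58686211465246, 'position': array([-181.6422922 , -522.30245731,  842.65867648]), 'attitude': array([ 52.36221307,   0.07113112, -51.65916443])}
top {'fx': 382.7429325546964, 'fy': 382.7429325546964, 'cx': 280.1504138635501, 'cy': 203.6495660539526, 'position': array([472.18086598,  62.02401112, 942.94302695]), 'attitude': array([  4.84814346,  -0.79023077, -89.16453183])}
wrist {'fx': 325.19226210127806, 'fy': 325.19226210127806, 'cx': 281.0744765197535, 'cy': 210.13046814508314, 'hand_eye': array([[ 5.89889727e-04,  2.92270262e-01, -9.56335582e-01,
        -1.71744463e+02],
       [ 9.99999518e-01,  5.78742768e-04,  7.93694971e-04,
         3.06133857e-01],
       [ 7.85445739e-04, -9.56335589e-01, -2.92269779e-01,
        -8.37244661e+01],
       [ 0.00000000e+00,  0.00000000e+00,  0.00000000e+00,
         1.00000000e+00]])}
```

View pics/scene0.png

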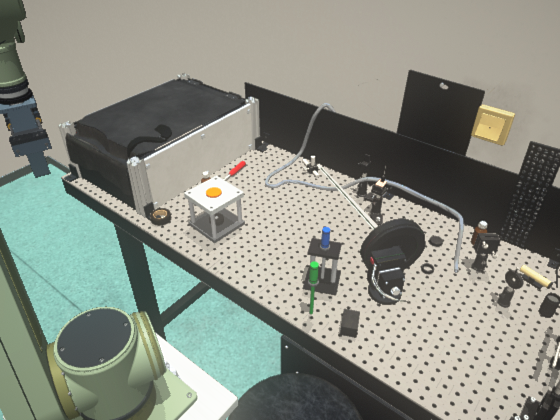

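View pics/top0.png

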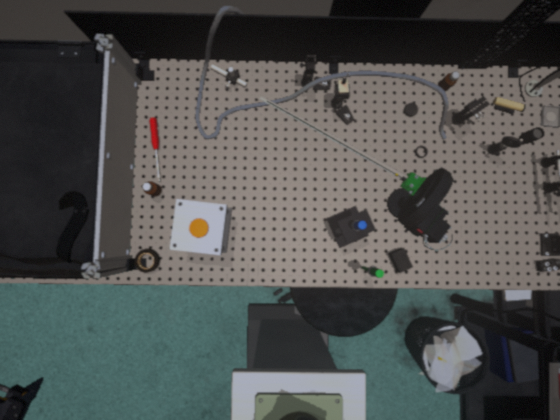

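View pics/wrist0.png

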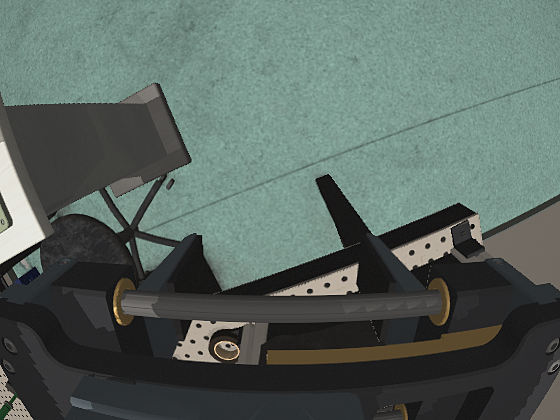

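```bash
cat > h.py <<'E'
from workcell import *
import numpy as np, cv2
from scipy.spatial.transform import Rotation as Ro
def R(e): return Ro.from_euler('xyz',e,degrees=True).as_matrix()
def cam(n,s=None):
    p=camera_params(n)
    if n!='wrist': return p,R(p['attitude']),np.array(p['position'])
    s=s or state(); T=np.array(p['hand_eye']); A=R(s['ee_rot'])
    return p,A@T[:3,:3],A@T[:3,3]+s['ee_pos']
def ray(n,uv,s=None):
    p,A,c=cam(n,s); x=(uv[0]-p['cx'])/p['fx']; y=(uv[1]-p['cy'])/p['fy']
    if n=='wrist':
        r=np.hypot(x,y); d=np.array([np.sin(r)*x/r,-np.sin(r)*y/r,-np.cos(r)])
    else: d=np.array([x,-y,-1.])
    return c,A@d
def plane(n,uv,z,s=None):
    c,d=ray(n,uv,s); return c+d*(z-c[2])/d[2]
def proj(n,P,s=None):
    p,A,c=cam(n,s); q=A.T@(np.array(P,float)-c); x,y,z=q[0],-q[1],-q[2]
    if n=='wrist':
        h=np.hypot(x,y); th=np.arctan2(h,z); x,y=x/h*th,y/h*th
    else: x,y=x/z,y/z
    return np.array([p['fx']*x+p['cx'],p['fy']*y+p['cy']])
def tri(obs):
    M=np.zeros((3,3));b=np.zeros(3)
    for c,d in obs:
        d=d/np.linalg.norm(d);P=np.eye(3)-np.outer(d,d);M+=P;b+=P@c
    return np.linalg.solve(M,b)
def blobs(im,lo,hi,amin=15):
    m=cv2.inRange(cv2.cvtColor(im,cv2.COLOR_RGB2HSV),np.array(lo),np.array(hi))
    n,l,st,ce=cv2.connectedComponentsWithStats(m)
    return [(ce[i].round(1).tolist(),st[i].tolist()) for i in range(1,n) if st[i,4]>=amin]
OR=((8,150,120),(20,255,255)); BL=((108,120,60),(125,255,255)); GR=((50,120,60),(75,255,255))
E
python3 - <<'E'
from h import *
for n in ('top','scene'):
    im=cv2.imread(f'pics/{n}0.png')[:,:,::-1].copy()
    for nm,c in (('or',OR),('bl',BL),('gr',GR)): 
        print(n,nm,blobs(im,*c))
    if n=='top':
        cv2.imwrite('pics/topz.png',cv2.resize(im[90:290,120:440],None,fx=2.5,fy=2.5,interpolation=cv2.INTER_CUBIC)[:,:,::-1])
    else: cv2.imwrite('pics/scz.png',cv2.resize(im[140:350,140:440],None,fx=2.6,fy=2.6,interpolation=cv2.INTER_CUBIC)[:,:,::-1])
E
```

```text
top or [([198.3, 227.6], [190, 219, 18, 18, 245])]
top bl [([361.7, 224.7], [357, 220, 10, 10, 71])]
top gr [([413.1, 182.7], [403, 173, 22, 22, 197]), ([378.6, 272.9], [375, 270, 8, 7, 50])]
scene or [([213.1, 191.9], [206, 188, 15, 9, 106])]
scene bl [([325.9, 229.7], [323, 227, 7, 6, 27]), ([325.5, 239.2], [323, 234, 6, 11, 61])]
scene gr [([313.9, 264.7], [310, 261, 8, 8, 47]), ([314.1, 274.9], [311, 270, 7, 11, 57]), ([311.7, 300.9], [310, 288, 4, 26, 41])]
```

View pics/topz.png

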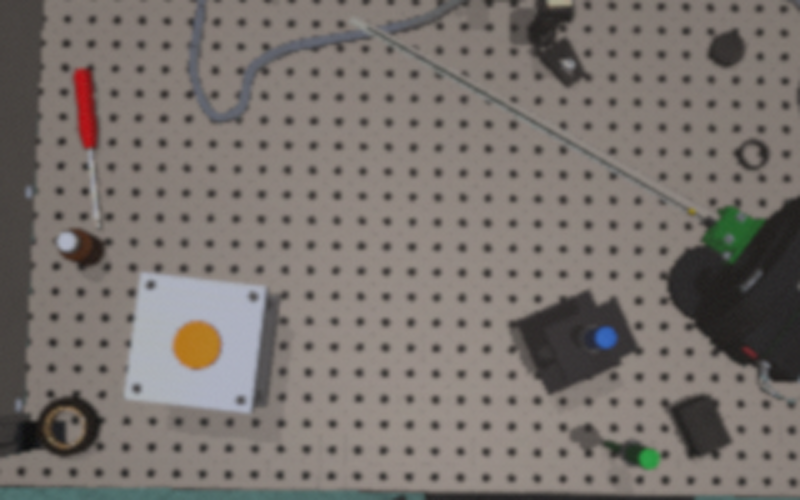

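View pics/scz.png

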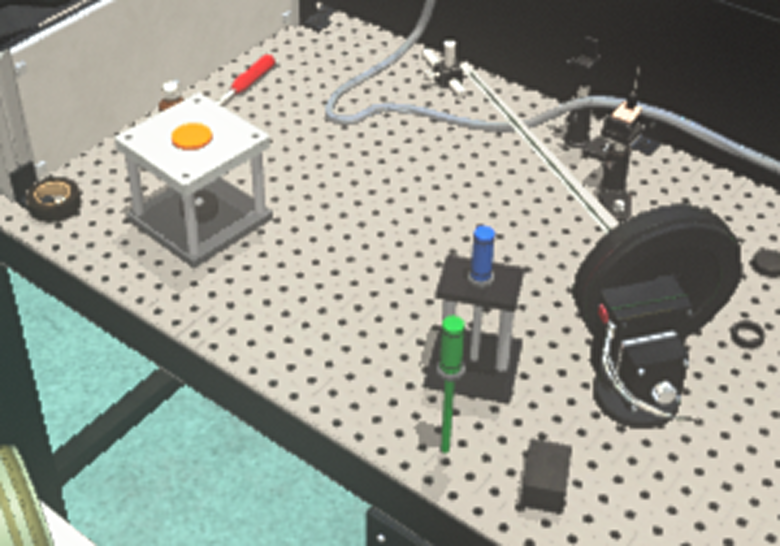

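Run:
```python
from h import *
np.set_printoptions(precision=1,suppress=True)
print('cover',plane('top',(198.3,227.6),116),plane('scene',(213.1,191.9),116))
print('probe',plane('top',(361.7,224.7),163),plane('scene',(325.9,229.7),163), 'tri',tri([ray('top',(361.7,224.7)),ray('scene',(325.9,229.7))]))
print('green',tri([ray('top',(378.6,272.9)),ray('scene',(313.9,264.7))]))
Z=lambda u,v:(120+u/2.5,90+v/2.5)
for c in ((142,273),(270,287),(252,411),(127,398)): print('deck corner',plane('top',Z(*c),110))
for c in ((150,285),(253,296),(241,400),(137,388)): print('post',plane('top',Z(*c),110))
# stand top plate corners: 
print('bottle',plane('top',Z(67,241),70),'tape',plane('top',Z(68,426),19),'block',plane('top',Z(700,425),30),'disc pos',plane('top',Z(700,280),100))
print('patch?',plane('top',Z(400,150),0), 'box side',plane('top',Z(25,400),0))
print('fan edges',tri([ray('top',Z(690,270)),ray('scene',(140+580/2.6,140+280/2.6))]))
# hole pattern
im=cv2.imread('pics/top0.png')[:,:,::-1].copy()
# deck by mask
m=cv2.inRange(cv2.cvtColor(im,cv2.COLOR_RGB2HSV),np.array((90,0,170)),np.array((140,60,255)))
n,l,st,ce=cv2.connectedComponentsWithStats(m)
i=1+np.argmax(st[1:,4]);c=max(cv2.findContours((l==i).astype(np.uint8),cv2.RETR_EXTERNAL,2)[0],key=cv2.contourArea)
r=cv2.minAreaRect(c);print(st[i],r);b=cv2.boxPoints(r);P=np.array([plane('top',q,110) for q in b]);print(P,P.mean(0),np.linalg.norm(P-np.roll(P,1,0),axis=1),np.degrees(np.arctan2(*(P[1]-P[0])[[1,0]])))
```

```text
cover [488.  226.9 116. ] [487.1 225.1 116. ]
probe [ 498.  -114.9  163. ] [ 497.  -117.3  163. ] tri [ 498.4 -115.8  161.1]
green [ 400.6 -152.2  152.5]
deck corner [549.2 276.8 110. ]
deck corner [538.7 165.2 110. ]
deck corner [431.2 177.9 110. ]
deck corner [440.8 285.7 110. ]
post [538.8 269.5 110. ]
post [530.6 179.8 110. ]
post [440.5 187.6 110. ]
post [449.5 277.4 110. ]
bottle [581.2 356.6  70. ] tape [410.1 365.1  19. ] block [ 420. -236.   30.] disc pos [ 551.7 -214.7  100. ]
patch? [687.1  52.5   0. ] box side [433.4 414.1   0. ]
fan edges [ 553.2 -194.   115.1]
[ 233  373  132   47 3463] ((298.5, 396.0), (46.0, 131.0), 90.0)
[[ 184.3  145.5  110. ]
 [ 187.  -130.7  110. ]
 [  93.9 -130.3  110. ]
 [  91.7  143.1  110. ]] [139.2   6.9 110. ] [ 92.6 276.2  93.  273.5] -89.43692151603896
```

Run:
```python
from h import *
np.set_printoptions(precision=2,suppress=True)
s=state(); print(R(s['ee_rot']), s['time_s'])
print('boxpost top', tri([ray('top',(91,270)),ray('scene',(137,157))]))
im=cv2.imread('pics/scene0.png'); cv2.imwrite('pics/a.png',cv2.resize(im[110:240,50:250],None,fx=4,fy=4,interpolation=2))
im=cv2.imread('pics/top0.png'); cv2.imwrite('pics/b.png',cv2.resize(im[160:290,300:500],None,fx=4,fy=4,interpolation=2))
```

```text
[[-0.    0.37  0.93]
 [-0.    0.93 -0.37]
 [-1.   -0.   -0.  ]] 0.15
boxpost top [403.75 413.17 191.76]
```

View pics/a.png

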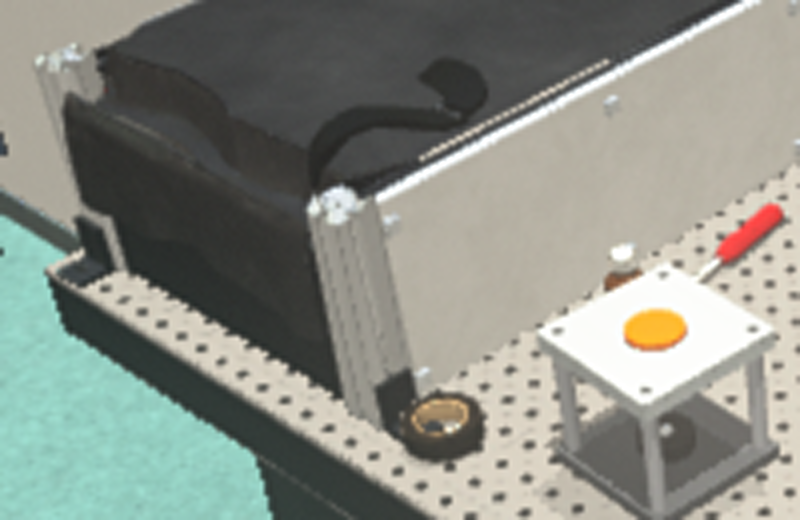

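View pics/b.png

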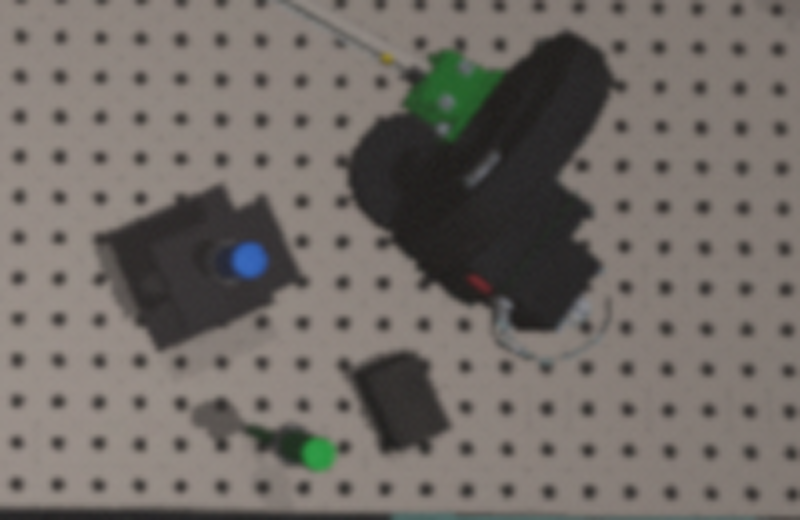

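```bash
cat > to.py <<'E'
from h import *
import sys
# usage: x y z jawangle(deg of tool y, optional)
def go(t,ja=None):
    s=state();A=R(s['ee_rot']);d=np.array(t)-s['ee_pos']
    jaw=np.degrees(np.arctan2(A[1,1],A[0,1])); 
    print('t %.2f pos %s jaw %.2f w %.1f q %s'%(s['time_s'],s['ee_pos'].round(2),jaw,s['gripper_width'],np.round(s['qpos'],0)), 'F',s['force'].round(1))
    print('offset',(A.T@d).round(1),'dist',np.linalg.norm(d).round(1))
    ja=jaw if ja is None else ja
    a=np.radians(ja); y=np.array([np.cos(a),np.sin(a),0]); x=np.array([0,0,-1.])
    T=np.c_[x,y,np.cross(x,y)]
    print('rotvec',np.degrees(Ro.from_matrix(A.T@T).as_rotvec()).round(2))
if __name__=='__main__':
    v=[float(i) for i in sys.argv[1:]]; go(v[:3],v[3] if len(v)>3 else None)
E
python3 to.py 488 226.5 210; python3 -m handwheel '{"gripper":[0,0],"offset":[[-10,0,0],[-20,0,0]],"rot":[[0,0,0],[0,0,0]]}'; python3 to.py 488 226.5 210
```

```text
t 0.15 pos [211.41 534.32 213.34] jaw 68.41 w 91.2 q [67. 18. 90.  0. 72. -1.] F [ 0.1 -0.   0.6]
offset [   3.6 -184.5  370.4] dist 413.8
rotvec [-0.   -0.    0.07]
time_s: 0.32
ee_pos: [211.4, 534.3, 234.1]
ee_rot: [-92.5, 89.9, -114.1]
force: [-0.8, 0.3, 0.6]
gripper_width: 91.3
t 0.32 pos [211.4  534.31 234.08] jaw 68.41 w 91.3 q [67. 18. 88.  0. 75. -1.] F [-0.8  0.3  0.6]
offset [  24.4 -184.4  370.5] dist 414.5
rotvec [-0.   -0.    0.09]
```

```bash
python3 -m handwheel '{"gripper":[0,0,0,0,0],"offset":[[0,-18,36],[0,-36,72],[0,-54,108],[0,-72,144],[0,-90,180]],"rot":[[0,0,0],[0,0,0],[0,0,0],[0,0,0],[0,0,0]]}'; python3 to.py 488 226.5 210
```

```text
time_s: 0.73
ee_pos: [347.0, 383.7, 235.4]
ee_rot: [67.6, 89.9, 46.1]
force: [0.7, 0.1, 0.2]
gripper_width: 91.7
t 0.73 pos [347.   383.69 235.44] jaw 68.45 w 91.7 q [ 47.  12.  95.  -0.  73. -22.] F [0.7 0.1 0.2]
offset [ 25.4 -94.5 188.9] dist 212.7
rotvec [-0.    0.05 -0.13]
```

```bash
python3 -m handwheel '{"gripper":[0,0,0,0,0],"offset":[[4,-18,36],[8,-36,72],[12,-54,108],[16,-72,144],[20,-92,184]],"rot":[[0,0,0],[0,0,0],[0,0,0],[0,0,0],[0,0,0]]}';python3 -m handwheel '{"gripper":[0,0],"offset":[[0,0,0],[0,0,0]],"rot":[[0,0,0],[0,0,0]]}'
python3 - <<'E'
from h import *
s=state();im=grab_frame('wrist');cv2.imwrite('pics/w1.png',im[:,:,::-1])
import pickle;pickle.dump(s,open('w1.pkl','wb'))
print(s['ee_pos'],proj('wrist',(488,226.5,116),s))
for b in blobs(im,*OR): print(b,plane('wrist',b[0],116,s))
E
```

```text
time_s: 1.15
ee_pos: [482.3, 232.5, 215.6]
ee_rot: [52.4, 89.9, 30.8]
force: [-0.3, 1.2, 0.6]
gripper_width: 91.1
time_s: 1.32
ee_pos: [482.3, 232.5, 215.0]
ee_rot: [65.3, 89.9, 43.5]
force: [0.2, -0.0, 0.3]
gripper_width: 91.1
[482.33581253 232.51849034 215.00059497] [276.91760821 219.31366061]
([277.0, 217.6], [254, 196, 47, 44, 1601]) [486.55740971 227.16391128 116.        ]
```

View pics/w1.png

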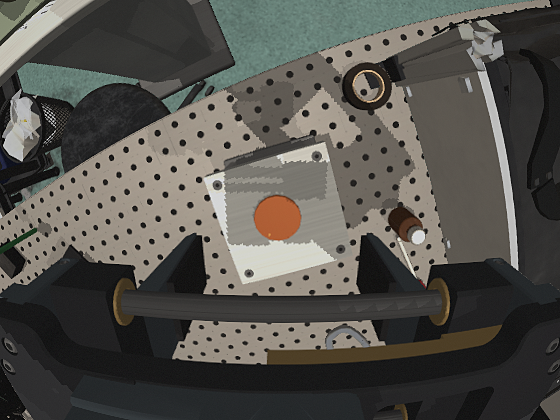

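```bash
python3 to.py 487.2 226.7 112.5 68.4
```

```text
t 1.37 pos [481.4  233.68 215.01] jaw 68.29 w 91.1 q [ 25.  15.  95.   0.  71. -44.] F [-0.5  0.4 -0.3]
offset [102.5  -4.5   8. ] dist 102.9
rotvec [-0.11  0.   -0.06]
```

```bash
python3 -m handwheel '{"gripper":[0,0,0,0],"offset":[[25,-4,7],[50,-4,7],[75,-4,7],[90,-4,7]],"rot":[[0,0,0],[0,0,0],[0,0,0],[0,0,0]]}';python3 -m handwheel '{"gripper":[0],"offset":[[0,0,0]],"rot":[[0,0,0]]}';  python3 to.py 487.2 226.7 112.5 68.4
python3 - <<'E'
from h import *
s=state();im=grab_frame('wrist');cv2.imwrite('pics/w2.png',im[:,:,::-1])
for b in blobs(im,*OR): print(b,plane('wrist',b[0],116,s))
E
python3 to.py 487.2 226.7 112.5 68.4
```

```text
time_s: 1.7
ee_pos: [484.0, 228.8, 122.8]
ee_rot: [-148.9, 89.9, -170.3]
force: [-0.5, -1.2, 0.1]
gripper_width: 91.5
time_s: 1.78
ee_pos: [483.0, 228.3, 121.7]
ee_rot: [-139.0, 89.6, -160.5]
force: [-0.6, 0.1, 0.0]
gripper_width: 91.3
t 1.78 pos [482.96 228.27 121.75] jaw 68.55 w 91.3 q [ 24.  19. 103.   0.  58. -45.] F [-0.6  0.1  0. ]
offset [9.2 0.1 4.6] dist 10.3
rotvec [ 0.15 -0.27  0.24]
([281.5, 262.4], [248, 232, 68, 61, 3187]) [486.43710427 227.30033259 116.        ]
t 1.83 pos [484.32 228.7  123.6 ] jaw 68.54 w 91.1 q [ 24.  19. 102.   0.  59. -45.] F [-1.   0.7  0.6]
offset [11.1 -0.8  3.4] dist 11.6
rotvec [ 0.14 -0.13  0.1 ]
```

View pics/w2.png

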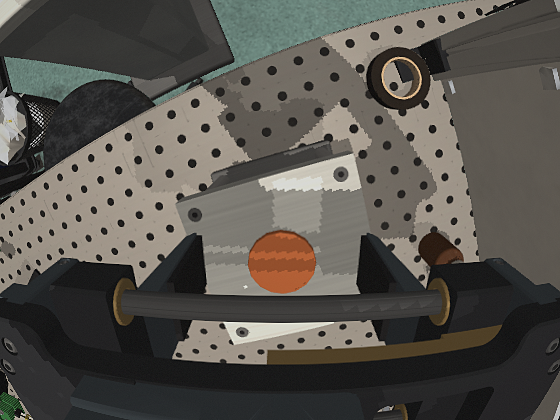

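```bash
python3 -m handwheel '{"gripper":[0,0],"offset":[[6,-0.5,3],[9,-0.5,3]],"rot":[[0,0,0],[0,0,0]]}'; python3 -m handwheel '{"gripper":[0.2,0.4,0.6,0.8,0.8],"offset":[[0,0,0],[0,0,0],[0,0,0],[0,0,0],[0,0,0]],"rot":[[0,0,0],[0,0,0],[0,0,0],[0,0,0],[0,0,0]]}' 15;  python3 to.py 487.2 226.7 112.5 68.4
```

```text
time_s: 2.0
ee_pos: [489.6, 227.0, 116.5]
ee_rot: [43.7, 89.8, 22.1]
force: [0.8, 0.1, -0.3]
gripper_width: 91.2
time_s: 2.42
ee_pos: [488.8, 226.1, 115.6]
ee_rot: [54.0, 90.0, 32.4]
force: [0.1, 0.3, 0.4]
gripper_width: 61.0
t 2.42 pos [488.75 226.08 115.6 ] jaw 68.40 w 61.0 q [ 24.  20. 103.   0.  57. -45.] F [0.1 0.3 0.4]
offset [ 3.1  0.  -1.7] dist 3.5
rotvec [-0.    0.02 -0.03]
```

```bash
python3 -m handwheel '{"gripper":[0.33,0.33,0.33],"offset":[[2,0,0],[2,0,0],[2,0,0]],"rot":[[0,0,0],[0,0,0],[0,0,0]]}'; python3 to.py 487.2 226.7 112.5 68.4;  python3 -m handwheel '{"gripper":[0.33,0.33],"offset":[[0,0,0],[0,0,0]],"rot":[[0,0,0],[0,0,0]]}';python3 to.py 487.2 226.7 112.5 68.4
```

```text
time_s: 2.67
ee_pos: [488.5, 226.0, 113.1]
ee_rot: [-147.0, 90.0, -168.6]
force: [0.2, -0.1, 0.2]
gripper_width: 61.2
t 2.67 pos [488.49 225.98 113.1 ] jaw 68.40 w 61.2 q [ 24.  20. 103.   0.  57. -45.] F [ 0.2 -0.1  0.2]
offset [ 0.6  0.2 -1.5] dist 1.6
rotvec [ 0.   -0.01  0.01]
time_s: 2.83
ee_pos: [488.6, 226.0, 113.2]
ee_rot: [137.6, 90.0, 116.1]
force: [0.2, 0.4, -0.0]
gripper_width: 61.0
t 2.83 pos [488.57 226.03 113.22] jaw 68.41 w 61.0 q [ 24.  20. 103.   0.  57. -45.] F [ 0.2  0.4 -0. ]
offset [ 0.7  0.1 -1.5] dist 1.7
rotvec [ 0.01 -0.   -0.  ]
```

```bash
python3 -m handwheel '{"gripper":[0.33,0.8,0.8,0.8,0.8],"offset":[[0.7,0,-1],[0.7,0,-1],[0.7,0,-1],[0.7,0,-1],[0.7,0,-1]],"rot":[[0,0,0],[0,0,0],[0,0,0],[0,0,0],[0,0,0]]}' 15; python3 -m handwheel '{"gripper":[0.8,0.8,0.8],"offset":[[0,0,0],[0,0,0],[0,0,0]],"rot":[[0,0,0],[0,0,0],[0,0,0]]}'; python3 to.py 487.2 226.7 112.5 68.4
```

```text
time_s: 3.25
ee_pos: [487.6, 226.5, 112.6]
ee_rot: [92.3, 90.0, 70.7]
force: [-0.4, -0.1, 0.5]
gripper_width: 39.7
time_s: 3.5
ee_pos: [487.6, 226.5, 112.6]
ee_rot: [83.2, 90.0, 61.6]
force: [-0.2, 0.1, 0.7]
gripper_width: 39.7
t 3.50 pos [487.63 226.45 112.57] jaw 68.41 w 39.7 q [ 24.  20. 103.   0.  57. -45.] F [-0.2  0.1  0.7]
offset [ 0.1  0.1 -0.5] dist 0.5
rotvec [ 0.01  0.   -0.01]
```

```bash
python3 -m handwheel '{"gripper":[0.8,0.8,0.8,0.8],"offset":[[-8,0,0],[-20,0,0],[-40,0,0],[-55,0,0]],"rot":[[0,0,0],[0,0,0],[0,0,0],[0,0,0]]}'
python3 - <<'E'
from h import *
s=state();im=grab_frame('wrist');cv2.imwrite('pics/w3.png',im[:,:,::-1])
for b in blobs(im,*OR): print(b,plane('wrist',b[0],169,s))
im=grab_frame('scene');cv2.imwrite('pics/s3.png',cv2.resize(im[100:300,140:440],None,fx=2.5,fy=2.5)[:,:,::-1])
E
python3 to.py 545 50 167.5
```

```text
time_s: 3.83
ee_pos: [487.9, 226.5, 169.1]
ee_rot: [47.4, 90.0, 25.8]
force: [0.4, 0.8, 0.4]
gripper_width: 39.7
([281.1, 261.4], [247, 230, 69, 64, 3518]) [488.09792411 226.57631208 169.        ]
t 3.93 pos [489.39 227.18 170.55] jaw 68.41 w 39.4 q [ 24.  17.  98.   0.  64. -45.] F [ 0.9  0.7 -0.1]
offset [   2.9 -144.3  116.9] dist 185.7
rotvec [-0.    0.26 -0.26]
```

View pics/w3.png

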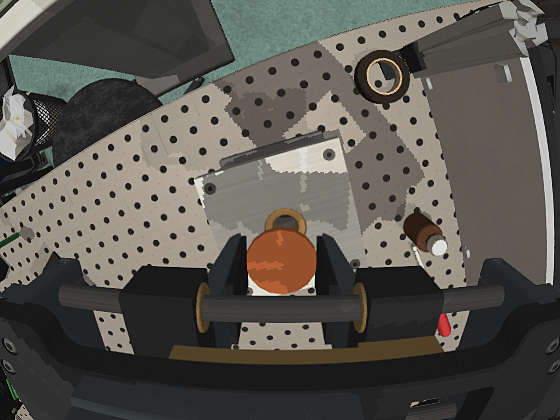

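View pics/s3.png

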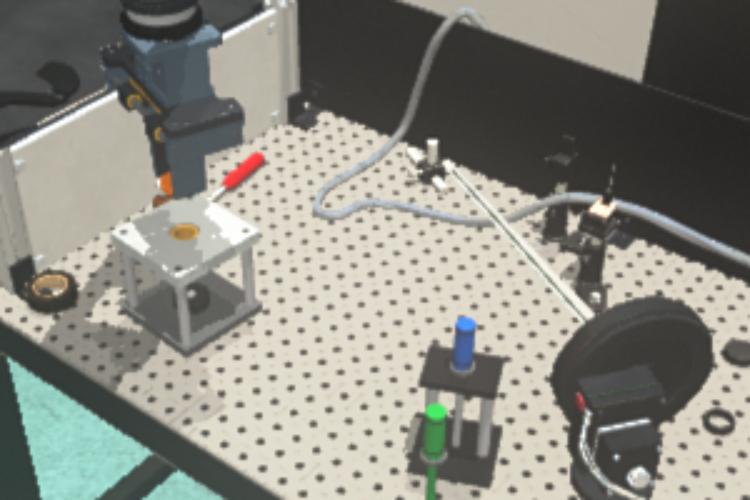

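```bash
python3 -m handwheel '{"gripper":[0.8,0.8,0.8,0.8,0.8],"offset":[[0,-20,16],[0,-53,43],[0,-86,70],[0,-119,97],[0,-144,117]],"rot":[[0,0,0],[0,0,0],[0,0,0],[0,0,0],[0,0,0]]}' ; python3 -m handwheel '{"gripper":[0.8,0.8],"offset":[[0,0,0],[0,0,0]],"rot":[[0,0,0],[0,0,0]]}'
python3 - <<'E'
from h import *
im=grab_frame('scene');cv2.imwrite('pics/s4.png',cv2.resize(im[100:300,140:440],None,fx=2.5,fy=2.5)[:,:,::-1])
E
python3 to.py 545 50 5
```

```text
time_s: 4.35
ee_pos: [543.4, 47.1, 166.8]
ee_rot: [-129.3, 89.9, -150.9]
force: [0.3, -0.1, 0.2]
gripper_width: 39.8
time_s: 4.52
ee_pos: [543.3, 47.8, 166.6]
ee_rot: [-165.9, 89.9, 172.3]
force: [0.5, 0.5, -0.5]
gripper_width: 39.6
t 4.57 pos [542.95  49.09 166.73] jaw 68.31 w 39.7 q [  4.  18.  98.   0.  65. -64.] F [-0.4  0.4 -0.7]
offset [161.7   1.6   1.9] dist 161.7
rotvec [-0.   -0.1   0.01]
```

View pics/s4.png

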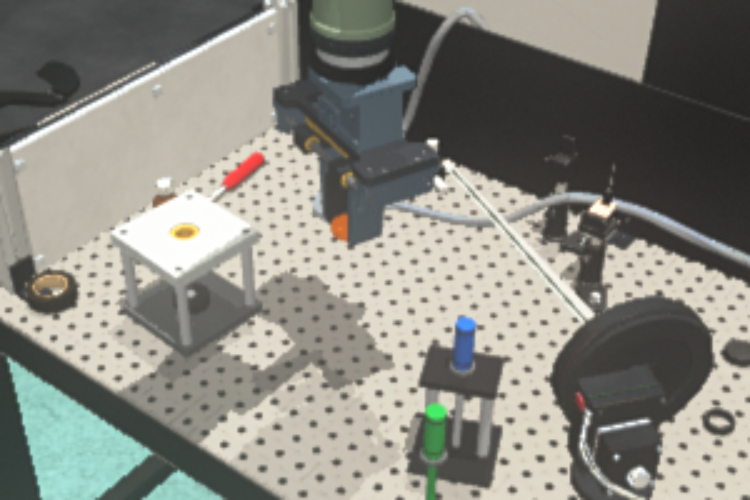

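Run:
```python
from h import *
im=cv2.imread('pics/s4.png'); cv2.imwrite('pics/s4z.png',cv2.resize(im[170:270,290:420],None,fx=5,fy=5,interpolation=0))
s=state();im=grab_frame('wrist');cv2.imwrite('pics/w4z.png',cv2.resize(im[200:320,200:360],None,fx=4,fy=4)[:,:,::-1])
```

```text
(no output)
```

View pics/s4z.png

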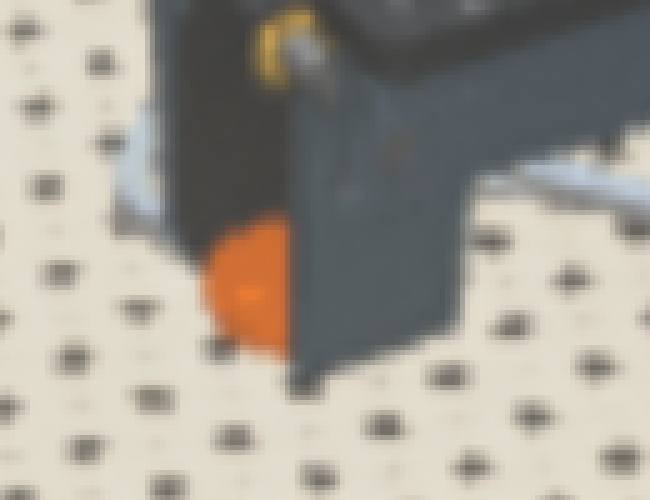

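View pics/w4z.png

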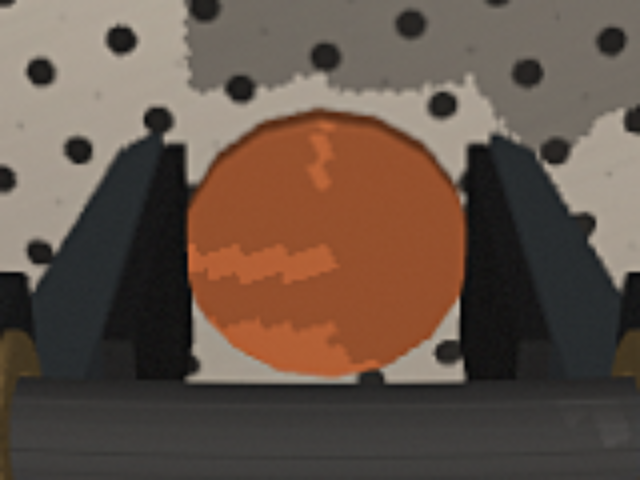

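```bash
python3 -m handwheel '{"gripper":[0.8,0.8,0.8,0.8,0.8],"offset":[[35,0,0],[75,0,0],[115,0,0],[140,0,0],[152,0,0]],"rot":[[0,0,0],[0,0,0],[0,0,0],[0,0,0],[0,0,0]]}' ; python3 -m handwheel '{"gripper":[0.8,0.8],"offset":[[0,0,0],[0,0,0]],"rot":[[0,0,0],[0,0,0]]}'; python3 to.py 545 50 3
```

```text
time_s: 5.03
ee_pos: [540.0, 51.0, 11.7]
ee_rot: [-157.0, 89.6, -178.5]
force: [-0.1, 0.2, -0.6]
gripper_width: 39.7
time_s: 5.2
ee_pos: [542.9, 50.8, 15.2]
ee_rot: [-164.3, 89.9, 174.2]
force: [-0.3, 0.2, 0.5]
gripper_width: 39.5
t 5.20 pos [542.91  50.76  15.17] jaw 68.52 w 39.5 q [  4.  27. 108.   0.  45. -64.] F [-0.3  0.2  0.5]
offset [12.2  0.1  2.2] dist 12.4
rotvec [-0.   -0.08  0.02]
```

```bash
python3 -m handwheel '{"gripper":[0.8,0.8,0.8,0.8,0.8],"offset":[[4,0,0],[8,0,0],[10,0,0],[10,0,0],[10,0,0]],"rot":[[0,0,0],[0,0,0],[0,0,0],[0,0,0],[0,0,0]]}' ; python3 -m handwheel '{"gripper":[0.8,0.8],"offset":[[0,0,0],[0,0,0]],"rot":[[0,0,0],[0,0,0]]}'; python3 to.py 545 50 3
```

```text
time_s: 5.62
ee_pos: [543.6, 49.5, 5.9]
ee_rot: [32.1, 90.0, 10.5]
force: [0.0, 0.5, -0.1]
gripper_width: 39.7
time_s: 5.78
ee_pos: [543.7, 49.4, 5.8]
ee_rot: [33.0, 90.0, 11.4]
force: [0.8, -0.0, -0.0]
gripper_width: 39.5
t 5.78 pos [543.68  49.42   5.83] jaw 68.40 w 39.5 q [  4.  28. 109.   0.  43. -64.] F [ 0.8 -0.  -0. ]
offset [2.8 1.  1. ] dist 3.2
rotvec [-0.    0.03 -0.02]
```

```bash
python3 -m handwheel '{"gripper":[0.8,0.8,0.8,0.8],"offset":[[2,0,0],[2.8,0,0],[2.8,0,0],[2.8,0,0]],"rot":[[0,0,0],[0,0,0],[0,0,0],[0,0,0]]}' ; python3 to.py 545 50 3; python3 -m handwheel '{"gripper":[0.45,0.45,0.45,0.45],"offset":[[0,0,0],[0,0,0],[0,0,0],[0,0,0]],"rot":[[0,0,0],[0,0,0],[0,0,0],[0,0,0]]}';  python3 to.py 545 50 3
```

```text
time_s: 6.12
ee_pos: [543.4, 49.5, 2.6]
ee_rot: [-177.2, 90.0, 161.2]
force: [0.4, -0.7, -0.0]
gripper_width: 39.5
t 6.12 pos [543.37  49.45   2.63] jaw 68.41 w 39.5 q [  4.  28. 109.   0.  43. -64.] F [ 0.4 -0.7 -0. ]
offset [-0.4  1.1  1.3] dist 1.8
rotvec [-0.   -0.01  0.  ]
time_s: 6.45
ee_pos: [543.5, 49.5, 2.8]
ee_rot: [50.5, 90.0, 28.9]
force: [0.1, 0.5, 0.0]
gripper_width: 50.6
t 6.45 pos [543.5   49.48   2.78] jaw 68.41 w 50.6 q [  4.  28. 109.   0.  43. -64.] F [0.1 0.5 0. ]
offset [-0.2  1.   1.2] dist 1.6
rotvec [-0.    0.01 -0.01]
```

```bash
python3 -m handwheel '{"gripper":[0.4,0.4,0.4,0.4,0.4],"offset":[[-15,0,0],[-50,0,0],[-90,0,0],[-130,0,0],[-170,0,0]],"rot":[[0,0,0],[0,0,0],[0,0,0],[0,0,0],[0,0,0]]}' ;  python3 to.py 470 -80 230 45;  python3 - <<'E'
from h import *
im=grab_frame('scene');cv2.imwrite('pics/s5.png',cv2.resize(im[100:300,140:440],None,fx=2.5,fy=2.5)[:,:,::-1])
print(blobs(im,*OR))
E
```

```text
time_s: 6.87
ee_pos: [543.0, 49.5, 174.5]
ee_rot: [-167.0, 90.0, 171.4]
force: [1.7, 0.2, -0.7]
gripper_width: 55.0
t 6.87 pos [542.95  49.46 174.53] jaw 68.41 w 55.0 q [  4.  17.  97.   0.  66. -64.] F [ 1.7  0.2 -0.7]
offset [ -55.4 -147.2  -20.2] dist 158.6
rotvec [ 2.341e+01 -2.000e-02  1.000e-02]
[([279.7, 240.3], [272, 235, 16, 12, 145])]
```

View pics/s5.png

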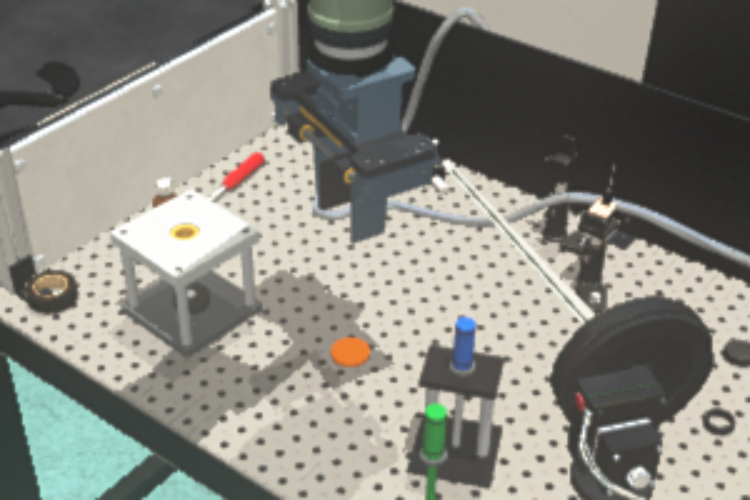

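```bash
python3 -m handwheel '{"gripper":[0.4,0.4,0.4,0.4,0.4],"offset":[[-25,-20,2],[-50,-52,6],[-60,-90,10],[-60,-130,15],[-60,-170,19]],"rot":[[5,0,0],[10,0,0],[15,0,0],[20,0,0],[23.4,0,0]]}' ; python3 -m handwheel '{"gripper":[0.4,0.4,0.4],"offset":[[0,0,0],[0,0,0],[0,0,0]],"rot":[[0,0,0],[0,0,0],[0,0,0]]}'; python3 to.py 498.4 -115.8 235 45;  python3 - <<'E'
from h import *
s=state();im=grab_frame('wrist');cv2.imwrite('pics/w6.png',im[:,:,::-1])
for b in blobs(im,(100,100,40),(130,255,255)): print(b,plane('wrist',b[0],163,s),plane('wrist',b[0],138,s))
print('proj top/bottom',proj('wrist',(498.4,-115.8,163),s),proj('wrist',(498.4,-115.8,113),s))
im=grab_frame('top');print('cover',[(b,plane('top',b[0],6)) for b in blobs(im,*OR)])
E
```

```text
time_s: 7.33
ee_pos: [498.5, -117.0, 233.7]
ee_rot: [30.7, 89.8, -14.5]
force: [-0.0, -0.5, -0.6]
gripper_width: 54.7
time_s: 7.58
ee_pos: [498.5, -115.4, 232.5]
ee_rot: [137.5, 90.0, 92.5]
force: [-1.0, 0.3, 0.2]
gripper_width: 55.1
t 7.58 pos [ 498.53 -115.36  232.51] jaw 44.99 w 55.1 q [-14.  12.  96.   0.  72. -59.] F [-1.   0.3  0.2]
offset [-2.5 -0.4  0.2] dist 2.5
rotvec [-0.01 -0.03 -0.03]
([55.1, 196.8], [40, 183, 32, 29, 190]) [ 335.54510927 -245.80053135  163.        ] [ 324.78908359 -265.44977703  138.        ]
([280.3, 214.4], [269, 196, 23, 36, 649]) [ 493.38778977 -111.21290024  163.        ] [ 498.98492308 -116.9183069   138.        ]
proj top/bottom [280.69704419 222.6300855 ] [280.77076581 205.00173788]
cover [(([280.5, 207.0], [273, 200, 16, 16, 200]), array([543.59747315,  49.28234885,   6.        ]))]
```

View pics/w6.png

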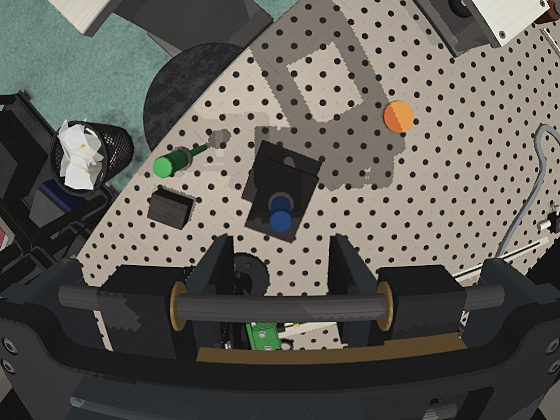

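Run:
```python
from h import *
s=state()
im=cv2.imread('pics/w6.png'); cv2.imwrite('pics/w6z.png',cv2.resize(im[180:250,240:320],None,fx=8,fy=8,interpolation=0))
hsv=cv2.cvtColor(im,cv2.COLOR_BGR2HSV); print(hsv[194:236:2,280].tolist())
```

```text
[[20, 22, 69], [107, 112, 59], [109, 153, 65], [108, 168, 70], [109, 162, 71], [109, 160, 70], [108, 172, 71], [110, 136, 60], [108, 165, 71], [109, 161, 114], [108, 161, 111], [108, 159, 112], [109, 165, 111], [109, 166, 109], [109, 166, 109], [108, 168, 106], [109, 166, 109], [108, 167, 107], [108, 172, 110], [109, 68, 64], [0, 20, 52]]
```

View pics/w6z.png

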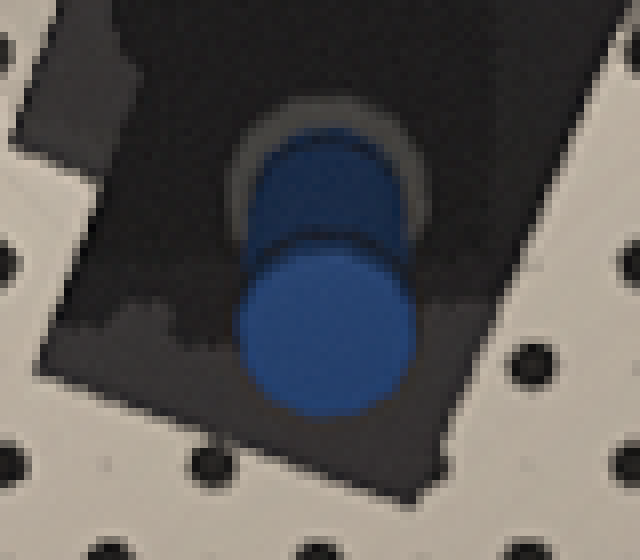

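```bash
python3 - <<'E'
from h import *
s=state(); print(s['ee_pos'],s['time_s'])
print(plane('wrist',(280.4,221.0),163,s),plane('wrist',(280.7,203.3),113,s))
print(proj('wrist',(498.4,-115.8,163),s))
E
python3 to.py 498.1 -116 119 45
```

```text
[ 498.83665809 -114.47728883  232.49635474] 7.6833
[ 497.57785208 -114.13320902  163.        ] [ 497.4820622  -113.81821802  113.        ]
[279.63890167 223.11744657]
t 7.68 pos [ 498.84 -114.48  232.5 ] jaw 45.11 w 54.8 q [-14.  12.  96.   0.  72. -59.] F [ 0.1 -0.4  0.3]
offset [113.5  -1.6   0.6] dist 113.5
rotvec [ 0.11 -0.03 -0.02]
```

```bash
python3 -m handwheel '{"gripper":[0.4,0.4,0.4,0.4,0.4],"offset":[[20,-1,0],[50,-1,0],[80,-1,0],[100,-1,0],[106,-1,0]],"rot":[[0,0,0],[0,0,0],[0,0,0],[0,0,0],[0,0,0]]}' ; python3 -m handwheel '{"gripper":[0.4,0.4,0.4],"offset":[[0,0,0],[0,0,0],[0,0,0]],"rot":[[0,0,0],[0,0,0],[0,0,0]]}'; python3 to.py 497.5 -115.3 119 45
```

```text
time_s: 8.1
ee_pos: [495.9, -114.2, 123.3]
ee_rot: [-152.1, 89.6, 163.0]
force: [-1.5, 0.1, -0.3]
gripper_width: 54.5
time_s: 8.35
ee_pos: [499.2, -116.2, 128.2]
ee_rot: [32.4, 89.8, -12.5]
force: [-0.3, -1.0, 0.5]
gripper_width: 54.2
t 8.35 pos [ 499.24 -116.15  128.23] jaw 45.06 w 54.2 q [-14.  17. 105.   0.  58. -59.] F [-0.3 -1.   0.5]
offset [ 9.2 -0.6 -1.9] dist 9.4
rotvec [ 0.06  0.15 -0.1 ]
```

```bash
python3 -m handwheel '{"gripper":[0.4,0.4,0.4,0.4,0.4],"offset":[[3,0,0],[6,0,0],[8,0,0],[8,0,0],[8,0,0]],"rot":[[0,0,0],[0,0,0],[0,0,0],[0,0,0],[0,0,0]]}' ; python3 -m handwheel '{"gripper":[0.4,0.4,0.4,0.4,0.4],"offset":[[0,0,0],[0,0,0],[0,0,0],[0,0,0],[0,0,0]],"rot":[[0,0,0],[0,0,0],[0,0,0],[0,0,0],[0,0,0]]}'; python3 to.py 497.5 -115.3 119 45;  python3 - <<'E'
from h import *
s=state();im=grab_frame('wrist');cv2.imwrite('pics/w7.png',cv2.resize(im[180:320,180:380],None,fx=4,fy=4,interpolation=0)[:,:,::-1])
print(proj('wrist',(497.5,-115.3,163),s), s['ee_pos'])
E
```

```text
time_s: 8.77
ee_pos: [497.8, -116.3, 118.7]
ee_rot: [140.6, 90.0, 95.6]
force: [-0.1, 1.5, -0.5]
gripper_width: 54.5
time_s: 9.18
ee_pos: [497.9, -116.3, 118.8]
ee_rot: [70.3, 90.0, 25.3]
force: [-0.1, -0.5, 0.1]
gripper_width: 54.7
t 9.18 pos [ 497.88 -116.32  118.75] jaw 45.01 w 54.7 q [-14.  17. 106.   0.  57. -59.] F [-0.1 -0.5  0.1]
offset [-0.2  0.5 -1. ] dist 1.1
rotvec [ 0.01  0.   -0.01]
[282.1612614  300.93999198] [ 497.87707014 -116.31510177  118.7528503 ]
```

View pics/w7.png

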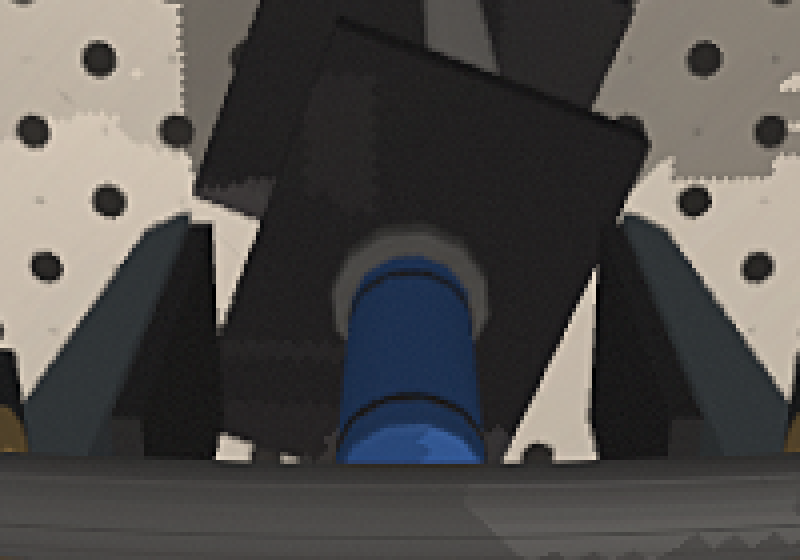

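```bash
python3 -m handwheel '{"gripper":[0.6,0.8,1,1,1],"offset":[[0,0,0],[0,0,0],[0,0,0],[0,0,0],[0,0,0]],"rot":[[0,0,0],[0,0,0],[0,0,0],[0,0,0],[0,0,0]]}' 30; python3 -m handwheel '{"gripper":[1,1,1,1,1],"offset":[[0,0,0],[0,0,0],[0,0,0],[0,0,0],[0,0,0]],"rot":[[0,0,0],[0,0,0],[0,0,0],[0,0,0],[0,0,0]]}'; python3 to.py 497.5 -115.3 119 45
```

```text
time_s: 9.65
ee_pos: [497.9, -116.3, 118.7]
ee_rot: [107.7, 90.0, 62.8]
force: [-0.1, -0.4, 0.4]
gripper_width: 24.4
time_s: 10.07
ee_pos: [498.0, -116.3, 118.7]
ee_rot: [84.9, 90.0, 39.9]
force: [-0.5, 1.6, 0.3]
gripper_width: 17.4
t 10.07 pos [ 497.95 -116.25  118.72] jaw 45.01 w 17.4 q [-14.  17. 106.   0.  57. -59.] F [-0.5  1.6  0.3]
offset [-0.3  0.4 -1. ] dist 1.1
rotvec [ 0.01  0.   -0.02]
```

```bash
for i in 1; do python3 -m handwheel '{"gripper":[1,1,1,1,1],"offset":[[-3,0,0],[-9,0,0],[-18,0,0],[-28,0,0],[-38,0,0]],"rot":[[0,0,0],[0,0,0],[0,0,0],[0,0,0],[0,0,0]]}'; python3 -m handwheel '{"gripper":[1,1,1,1,1],"offset":[[-10,0,0],[-20,0,0],[-30,0,0],[-40,0,0],[-50,0,0]],"rot":[[0,0,0],[0,0,0],[0,0,0],[0,0,0],[0,0,0]]}'; python3 -m handwheel '{"gripper":[1,1,1,1,1],"offset":[[-11,0,0],[-22,0,0],[-32,0,0],[-40,0,0],[-45,0,0]],"rot":[[0,0,0],[0,0,0],[0,0,0],[0,0,0],[0,0,0]]}'; python3 to.py 487 226.5 250; done;  python3 - <<'E'
from h import *
im=grab_frame('scene');cv2.imwrite('pics/s8.png',cv2.resize(im[140:300,200:440],None,fx=3.2,fy=3.2)[:,:,::-1])
E
```

```text
time_s: 10.48
ee_pos: [498.0, -116.4, 158.1]
ee_rot: [35.9, 90.0, -9.1]
force: [0.0, -0.2, -1.6]
gripper_width: 17.6
time_s: 10.9
ee_pos: [497.8, -116.3, 207.9]
ee_rot: [52.9, 90.0, 7.9]
force: [0.0, -0.9, -1.1]
gripper_width: 17.5
time_s: 11.32
ee_pos: [498.2, -116.4, 253.0]
ee_rot: [33.6, 89.9, -11.4]
force: [-0.1, -0.5, -0.8]
gripper_width: 17.8
t 11.32 pos [ 498.2  -116.39  253.03] jaw 45.01 w 17.8 q [-14.  11.  94.   0.  75. -59.] F [-0.1 -0.5 -0.8]
offset [   2.9  234.6 -250.3] dist 343.1
rotvec [-0.    0.07 -0.05]
```

View pics/s8.png

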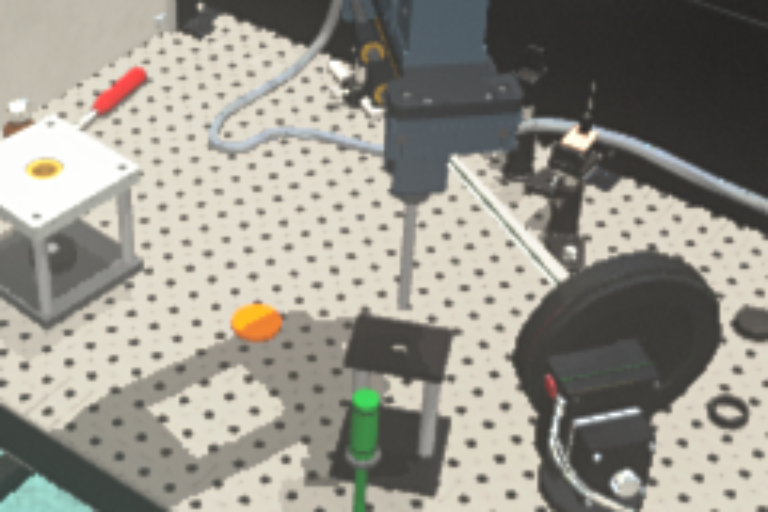

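Run:
```python
from h import *
import pickle
s=state();print(s['ee_pos'])
im=grab_frame('top');cv2.imwrite('pics/t9.png',im[:,:,::-1])
cv2.imwrite('pics/t9z.png',cv2.resize(im[190:270,160:240],None,fx=7,fy=7,interpolation=0)[:,:,::-1])
im=grab_frame('scene');cv2.imwrite('pics/s9.png',im[:,:,::-1])
cv2.imwrite('pics/s9z.png',cv2.resize(im[165:245,175:255],None,fx=7,fy=7,interpolation=0)[:,:,::-1])
s=state();im=grab_frame('wrist');cv2.imwrite('pics/w9.png',im[:,:,::-1]);pickle.dump(s,open('w9.pkl','wb'))
```

```text
[ 498.53025106 -116.44652591  253.52555347]
```

View pics/t9z.png

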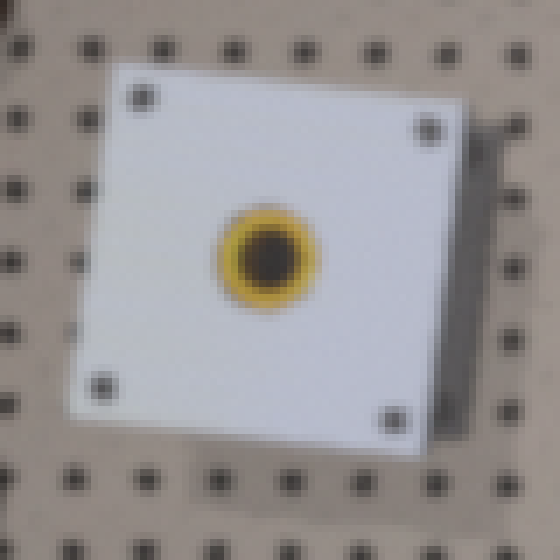

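View pics/s9z.png

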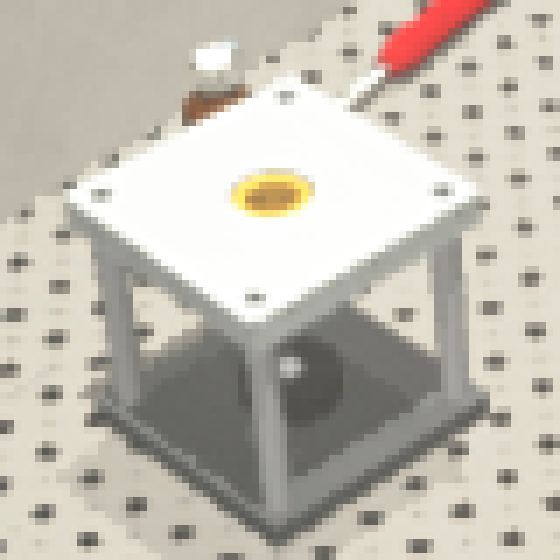

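View pics/w9.png

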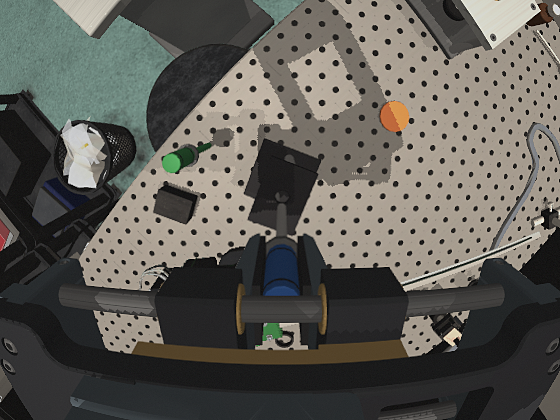

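Run:
```python
from h import *
import pickle
np.set_printoptions(precision=1,suppress=True)
Y=((20,120,120),(33,255,255))
for n,f in (('top','t9'),('scene','s9')):
    im=cv2.imread(f'pics/{f}.png')[:,:,::-1].copy()
    m=cv2.inRange(cv2.cvtColor(im,cv2.COLOR_RGB2HSV),np.array((14,110,60)),np.array((36,255,255)))
    if n=='top': x0,y0=160,190
    else: x0,y0=195,175
    sub=m[y0:y0+80,x0:x0+80] if n=='top' else m[y0:y0+35,x0:x0+40]
    c=max(cv2.findContours(sub,0,1)[0],key=cv2.contourArea); e=cv2.fitEllipse(c); uv=np.array(e[0])+(x0,y0); print(n,uv,e[1],plane(n,uv,109.5))
    print('deck posts')
    Z=(lambda u,v:(160+u/7-.5,190+v/7-.5)) if n=='top' else (lambda u,v:(175+u/7-.5,165+v/7-.5))
    pts=((142,98),(429,131),(393,420),(104,386)) if n=='top' else ((284,97),(443,191),(255,297),(101,192))
    P=np.array([plane(n,Z(*q),110) for q in pts]); print(P.mean(0), np.linalg.norm(P-np.roll(P,1,0),axis=1))
s=pickle.load(open('w9.pkl','rb')); A=R(s['ee_rot'])
print('pred tip px',proj('wrist',s['ee_pos']+A@np.array([110.7,0,0]),s),s['ee_pos'])
im=cv2.imread('pics/w9.png');cv2.imwrite('pics/w9z.png',cv2.resize(im[180:280,230:330],None,fx=6,fy=6,interpolation=0))
```

```text
top [197.8 226.6] (12.135641098022461, 12.52282428741455) [490.4 229.3 109.5]
deck posts
[490.8 229.6 110. ] [89.6 89.8 89.9 89.6]
scene [213.2 192.4] (5.197659492492676, 9.838948249816895) [491.6 229.7 109.5]
deck posts
[492.7 230.8 110. ] [88.  90.8 90.2 91.2]
pred tip px [281.3 207.4] [ 497.9 -116.3  251.9]
```

View pics/w9z.png

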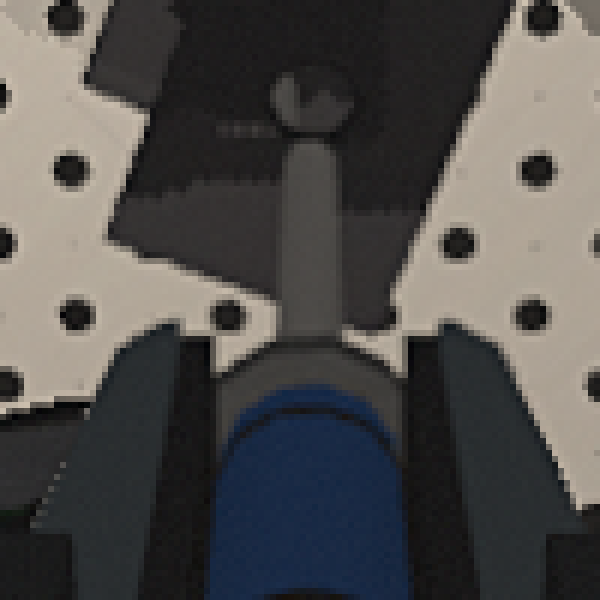

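```bash
python3 -m handwheel '{"gripper":[1,1,1,1,1],"offset":[[0,8,-8],[0,26,-27],[0,51,-53],[0,76,-79],[0,101,-105]],"rot":[[0,0,0],[0,0,0],[0,0,0],[0,0,0],[0,0,0]]}'; python3 -m handwheel '{"gripper":[1,1,1,1,1],"offset":[[0,25,-26],[0,50,-52],[0,75,-78],[0,95,-99],[0,110,-115]],"rot":[[0,0,0],[0,0,0],[0,0,0],[0,0,0],[0,0,0]]}'; python3 to.py 491.2 228.9 250 45
```

```text
time_s: 11.93
ee_pos: [494.2, 31.4, 251.1]
ee_rot: [-158.9, 89.9, 156.1]
force: [1.6, 0.3, -0.8]
gripper_width: 17.8
time_s: 12.35
ee_pos: [490.2, 191.7, 251.0]
ee_rot: [-161.0, 89.9, 154.1]
force: [-0.5, -1.1, -0.2]
gripper_width: 17.2
t 12.35 pos [490.25 191.7  251.03] jaw 45.13 w 17.2 q [ 20.  13.  92.   0.  75. -25.] F [-0.5 -1.1 -0.2]
offset [  1.1  27.  -25.6] dist 37.2
rotvec [ 0.13 -0.09  0.03]
```

```bash
python3 -m handwheel '{"gripper":[1,1,1,1,1],"offset":[[2,10,-9],[4,18,-17],[4,24,-22],[4,26,-25],[4,26,-25]],"rot":[[0,0,0],[0,0,0],[0,0,0],[0,0,0],[0,0,0]]}'; python3 -m handwheel '{"gripper":[1,1,1,1,1],"offset":[[0,0,0],[0,0,0],[0,0,0],[0,0,0],[0,0,0]],"rot":[[0,0,0],[0,0,0],[0,0,0],[0,0,0],[0,0,0]]}'; python3 to.py 491.2 228.9 232 45;  python3 - <<'E'
from h import *
import pickle
s=state();im=grab_frame('wrist');cv2.imwrite('pics/w10.png',cv2.resize(im[150:290,190:370],None,fx=4.2,fy=4.2,interpolation=0)[:,:,::-1])
cv2.imwrite('pics/w10f.png',im[:,:,::-1]);pickle.dump(s,open('w10.pkl','wb'))
im=grab_frame('scene');cv2.imwrite('pics/s10.png',cv2.resize(im[140:240,160:270],None,fx=6,fy=6,interpolation=0)[:,:,::-1])
E
```

```text
time_s: 12.77
ee_pos: [492.1, 224.5, 247.5]
ee_rot: [-105.8, 90.0, -150.8]
force: [-0.4, -0.6, -1.0]
gripper_width: 17.2
time_s: 13.18
ee_pos: [492.2, 224.1, 247.9]
ee_rot: [68.3, 90.0, 23.3]
force: [0.1, 0.7, -1.3]
gripper_width: 17.4
t 13.18 pos [492.21 224.07 247.89] jaw 44.97 w 17.4 q [ 23.  14.  91.   0.  75. -22.] F [ 0.1  0.7 -1.3]
offset [15.9  2.7 -4.1] dist 16.6
rotvec [-0.03  0.01 -0.01]
```

View pics/w10.png

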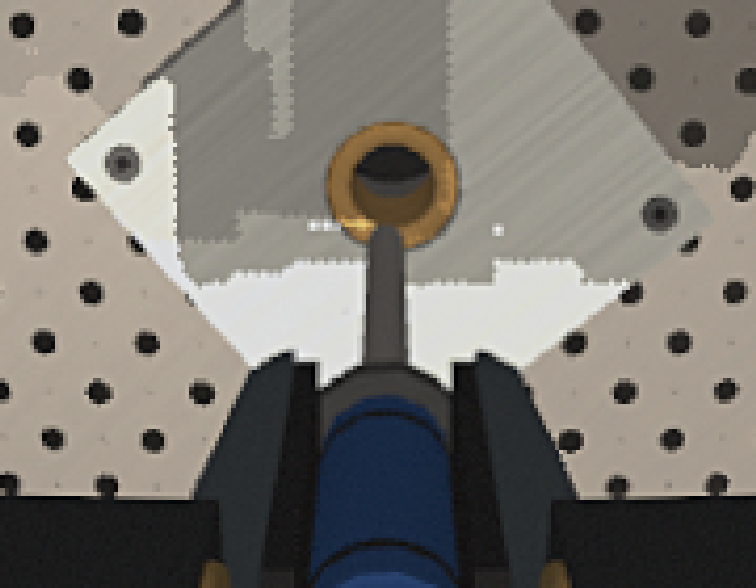

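View pics/s10.png

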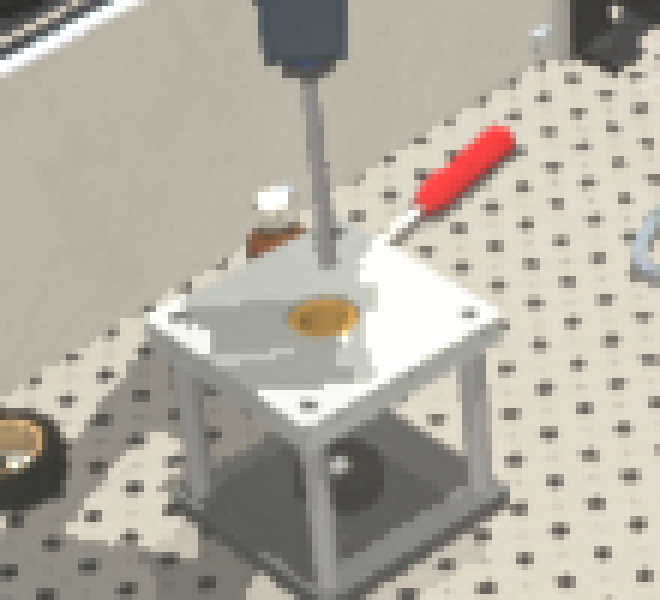

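Run:
```python
from h import *
import pickle
np.set_printoptions(precision=1,suppress=True)
s=pickle.load(open('w10.pkl','rb')); A=R(s['ee_rot']); print(s['ee_pos'])
im=cv2.imread('pics/w10f.png')[:,:,::-1].copy()
m=cv2.inRange(cv2.cvtColor(im,cv2.COLOR_RGB2HSV),np.array((12,90,70)),np.array((30,255,255)))[170:215,260:305]
c=max(cv2.findContours(m,0,1)[0],key=cv2.contourArea); e=cv2.fitEllipse(cv2.convexHull(c)); uv=np.array(e[0])+(260,170); print(uv,e[1:],plane('wrist',uv,109,s))
for q in ((394,186),): print(plane('wrist',(190+q[0]/4.2-.5,150+q[1]/4.2-.5),109,s))
for q in ((122,164),(660,214)): print('post',plane('wrist',(190+q[0]/4.2-.5,150+q[1]/4.2-.5),110,s))
# tip
tip=s['ee_pos']+A@np.array([110.7,0,-.9]); print('tip pred',tip,proj('wrist',tip,s),'far rim',proj('wrist',tip+A@np.array([0,0,-4.]),s),'seen',190+388/4.2-.5,150+226/4.2-.5)
print('scene tip', proj('scene',tip), 'seen',160+327/6-.5,140+268/6-.5)
t2=tip-A@np.array([90,0,0]);print('scene rod top',proj('scene',t2),'seen',160+312/6-.5,140+75/6-.5)
```

```text
[492.2 224.1 247.9]
[283.  193.6] ((30.066198348999023, 31.017011642456055), 91.68382263183594) [489.3 229.4 109. ]
[489.7 229.5 109. ]
post [440.2 188.3 110. ]
post [539.1 269.7 110. ]
tip pred [491.6 224.7 137.2] [281.3 206.4] far rim [281.3 202.2] seen 281.8809523809524 203.3095238095238
scene tip [213.7 184.5] seen 214.0 184.16666666666666
scene rod top [210.6 154.8] seen 211.5 152.0
```

```bash
python3 -m handwheel '{"gripper":[1,1,1,1,1],"offset":[[3,1,-2],[7,2,-4],[11,2.3,-4.4],[14,2.3,-4.4],[16,2.3,-4.4]],"rot":[[0,0,0],[0,0,0],[0,0,0],[0,0,0],[0,0,0]]}'; python3 -m handwheel '{"gripper":[1,1,1,1,1],"offset":[[0,0,0],[0,0,0],[0,0,0],[0,0,0],[0,0,0]],"rot":[[0,0,0],[0,0,0],[0,0,0],[0,0,0],[0,0,0]]}'; python3 to.py 490.7 228.8 220 45;  python3 - <<'E'
from h import *
import pickle
s=state();im=grab_frame('wrist');cv2.imwrite('pics/w11.png',cv2.resize(im[160:260,230:330],None,fx=6,fy=6,interpolation=0)[:,:,::-1])
cv2.imwrite('pics/w11f.png',im[:,:,::-1]);pickle.dump(s,open('w11.pkl','wb'))
im=grab_frame('scene');cv2.imwrite('pics/s11.png',cv2.resize(im[140:220,170:260],None,fx=7,fy=7,interpolation=0)[:,:,::-1])
E
```

```text
time_s: 13.7
ee_pos: [490.3, 229.3, 230.9]
ee_rot: [-111.3, 89.9, -156.3]
force: [0.9, 0.5, -0.4]
gripper_width: 17.4
time_s: 14.12
ee_pos: [490.8, 229.3, 231.9]
ee_rot: [77.4, 90.0, 32.4]
force: [-0.3, 0.3, -0.6]
gripper_width: 17.6
t 14.12 pos [490.77 229.25 231.94] jaw 45.00 w 17.6 q [ 24.  15.  92.   0.  73. -21.] F [-0.3  0.3 -0.6]
offset [11.9 -0.4  0.3] dist 11.9
rotvec [ 0.    0.01 -0.03]
```

View pics/w11.png

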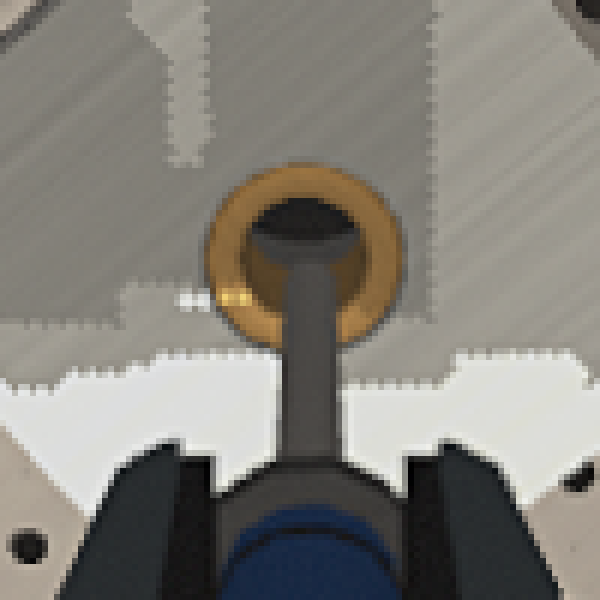

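View pics/s11.png

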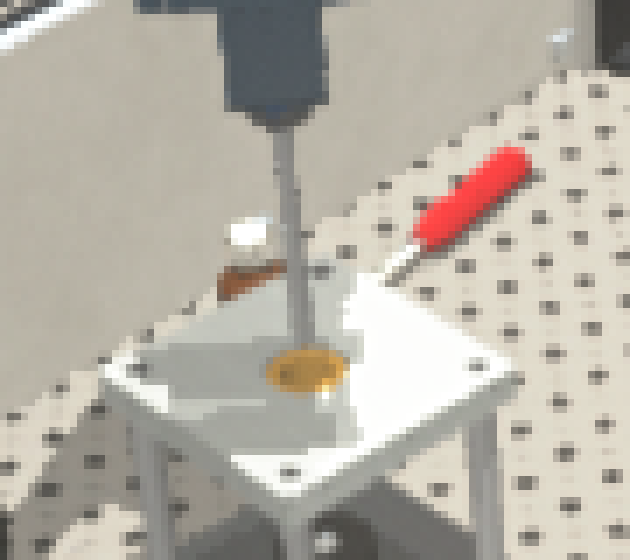

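Run:
```python
from h import *
import pickle
np.set_printoptions(precision=2,suppress=True)
s=pickle.load(open('w11.pkl','rb')); A=R(s['ee_rot']); print(s['ee_pos'])
im=cv2.imread('pics/w11f.png')[:,:,::-1].copy()
m=cv2.inRange(cv2.cvtColor(im,cv2.COLOR_RGB2HSV),np.array((12,90,70)),np.array((30,255,255)))[180:225,255:305]
c=np.vstack(cv2.findContours(m,0,1)[0]); e=cv2.fitEllipse(cv2.convexHull(c)); uv=np.array(e[0])+(255,180); 
B=plane('wrist',uv,109,s); print('wrist bore',uv,e[1:],B)
print('hand-read bore',plane('wrist',(230+304.5/6-.5,160+257/6-.5),109,s))
tz=s['ee_pos'][2]-110.7
far=plane('wrist',(230+313/6-.5,160+262/6-.5),tz,s); tip=far-A@np.array([0,0,-4.])
print('wrist tip',tip,'robot tip',s['ee_pos']+A@np.array([110.7,0,-.9]))
print('tip-bore tool',A.T@(tip-B))
# scene
Z=lambda u,v:(170+u/7-.5,140+v/7-.5)
p=camera_params('scene')['position']
B=plane('scene',Z(308,371),109)
bot=plane('scene',Z(302,348),tz); d=(tip-p)[:2];d/=np.linalg.norm(d); 
t=bot.copy(); t[:2]+=4*d
print('scene bore',B,'tip',t, t-B,'tool',A.T@(t-B))
```

```text
[490.77 229.25 231.94]
wrist bore [280.18 202.45] ((31.093854904174805, 32.61996841430664), 88.85553741455078) [489.24 229.43 109.  ]
hand-read bore [489.2  229.55 109.  ]
wrist tip [491.09 229.52 121.24] robot tip [490.18 229.92 121.24]
tip-bore tool [-12.24   1.39   1.24]
scene bore [492.32 229.56 109.  ] tip [492.7  231.94 121.24] [ 0.38  2.38 12.24] tool [-12.24   1.96  -1.41]
```

```bash
python3 -m handwheel '{"gripper":[1,1,1,1,1],"offset":[[0,-1.2,-0.3],[2,-1.2,-0.3],[6,-1.2,-0.3],[9,-1.2,-0.3],[10,-1.2,-0.3]],"rot":[[0,0,0],[0,0,0],[0,0,0],[0,0,0],[0,0,0]]}'; python3 -m handwheel '{"gripper":[1,1,1,1,1],"offset":[[0,0,0],[0,0,0],[0,0,0],[0,0,0],[0,0,0]],"rot":[[0,0,0],[0,0,0],[0,0,0],[0,0,0],[0,0,0]]}'; python3 to.py 490.7 228.8 220 45;  python3 - <<'E'
from h import *
import pickle
s=state();im=grab_frame('wrist');cv2.imwrite('pics/w12.png',cv2.resize(im[160:260,230:330],None,fx=6,fy=6,interpolation=0)[:,:,::-1])
cv2.imwrite('pics/w12f.png',im[:,:,::-1]);pickle.dump(s,open('w12.pkl','wb'))
im=grab_frame('scene');cv2.imwrite('pics/s12.png',cv2.resize(im[160:220,190:250],None,fx=10,fy=10,interpolation=0)[:,:,::-1])
im=grab_frame('top');cv2.imwrite('pics/t12.png',cv2.resize(im[190:270,160:240],None,fx=7,fy=7,interpolation=0)[:,:,::-1])
E
```

```text
time_s: 14.63
ee_pos: [489.2, 228.5, 220.9]
ee_rot: [-114.5, 89.9, -159.5]
force: [-0.6, -0.4, -1.2]
gripper_width: 17.3
time_s: 15.05
ee_pos: [489.7, 228.7, 221.9]
ee_rot: [79.0, 90.0, 34.0]
force: [0.6, 0.4, -0.5]
gripper_width: 17.5
t 15.05 pos [489.68 228.67 221.89] jaw 45.01 w 17.5 q [ 24.  15.  93.   0.  72. -21.] F [ 0.6  0.4 -0.5]
offset [1.9 0.8 0.6] dist 2.2
rotvec [ 0.01  0.   -0.02]
```

View pics/w12.png

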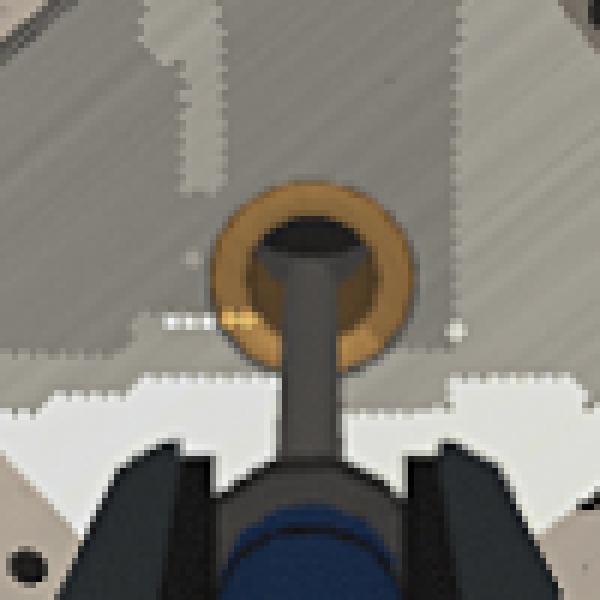

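View pics/s12.png

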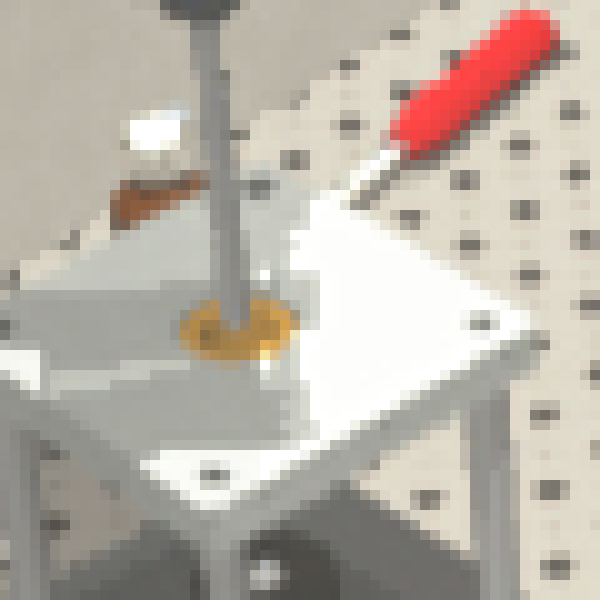

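```bash
cat > an.py <<'E'
from h import *
import pickle
np.set_printoptions(precision=2,suppress=True)
s=pickle.load(open('w12.pkl','rb')); A=R(s['ee_rot']); print(s['ee_pos'])
W=lambda u,v:(230+u/6-.5,160+v/6-.5)
tz=s['ee_pos'][2]-110.7
B=plane('wrist',W(311.5,278),109,s)
far=plane('wrist',W(311,258),tz,s); tip=far-A@np.array([0,0,-4.])
print('bore',B,'tip',tip,'diff tool',A.T@(tip-B))
# inner bore edge ellipse check: hole bounds x 247..378
Z=lambda u,v:(190+u/10-.5,160+v/10-.5)
B=plane('scene',Z(240,328),109); t=plane('scene',Z(237,326),tz); d=(t-camera_params('scene')['position'])[:2]; d/=np.linalg.norm(d); t[:2]+=4*d
print('scene',B,t,'tool',A.T@(t-B))
E
python3 an.py
```

```text
[489.68 228.67 221.89]
bore [489.23 229.38 109.  ] tip [489.34 229.16 111.19] diff tool [-2.19 -0.07  0.23]
scene [492.96 230.19 109.  ] [493.76 232.16 111.19] tool [-2.19  1.96 -0.83]
```

View pics/t12.png

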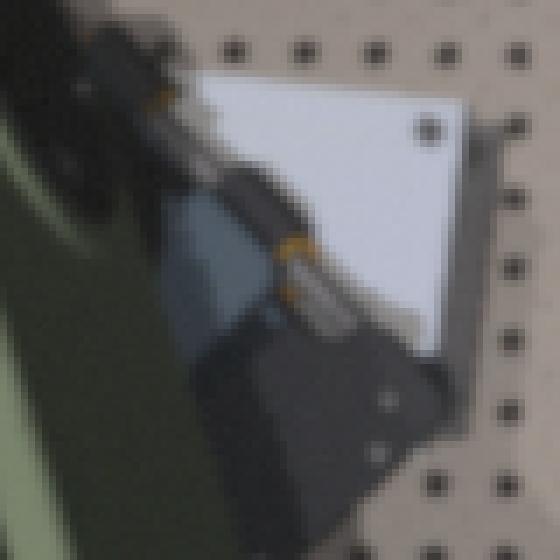

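```bash
python3 -m handwheel '{"gripper":[1,1,1,1,1],"offset":[[1,0.3,0.2],[4,0.3,0.2],[8,0.3,0.2],[12,0.3,0.2],[16,0.3,0.2]],"rot":[[0,0,0],[0,0,0],[0,0,0],[0,0,0],[0,0,0]]}'; python3 -m handwheel '{"gripper":[1,1,1,1,1],"offset":[[4,0,0],[8,0,0],[12,0,0],[15,0,0],[16,0,0]],"rot":[[0,0,0],[0,0,0],[0,0,0],[0,0,0],[0,0,0]]}'; python3 -m handwheel '{"gripper":[1,1,1,1,1],"offset":[[0,0,0],[0,0,0],[0,0,0],[0,0,0],[0,0,0]],"rot":[[0,0,0],[0,0,0],[0,0,0],[0,0,0],[0,0,0]]}'; python3 to.py 490.7 228.8 220 45;  python3 - <<'E'
from h import *
import pickle
s=state();im=grab_frame('wrist');cv2.imwrite('pics/w13.png',cv2.resize(im[160:260,230:330],None,fx=6,fy=6,interpolation=0)[:,:,::-1])
cv2.imwrite('pics/w13f.png',im[:,:,::-1]);pickle.dump(s,open('w13.pkl','wb'))
im=grab_frame('scene');cv2.imwrite('pics/s13.png',cv2.resize(im[160:240,180:260],None,fx=7,fy=7,interpolation=0)[:,:,::-1])
E
```

```text
time_s: 15.62
ee_pos: [489.8, 228.6, 205.1]
ee_rot: [-118.5, 90.0, -163.5]
force: [-0.3, -0.8, -0.8]
gripper_width: 17.6
time_s: 16.03
ee_pos: [489.7, 228.6, 189.1]
ee_rot: [-113.8, 89.9, -158.7]
force: [-0.5, 0.3, -1.0]
gripper_width: 17.5
time_s: 16.45
ee_pos: [490.1, 228.7, 190.0]
ee_rot: [72.2, 90.0, 27.2]
force: [0.6, 1.6, -1.9]
gripper_width: 17.5
t 16.45 pos [490.06 228.74 189.97] jaw 45.01 w 17.5 q [ 24.  16.  96.   0.  67. -21.] F [ 0.6  1.6 -1.9]
offset [-30.    0.5   0.4] dist 30.0
rotvec [ 0.01  0.01 -0.03]
```

View pics/w13.png

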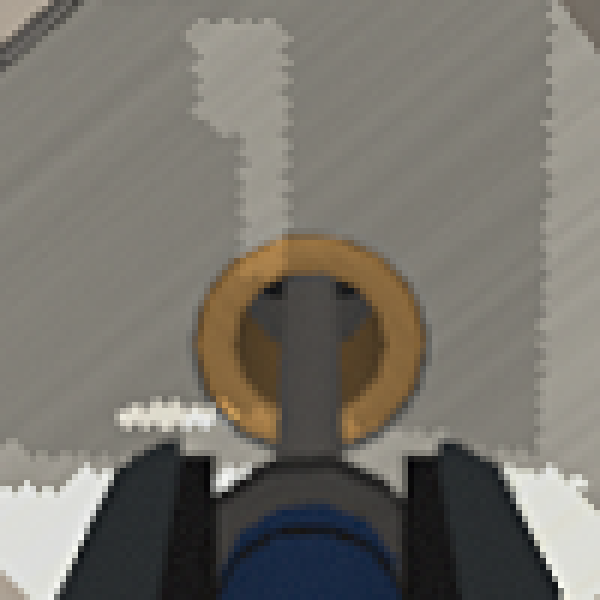

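View pics/s13.png

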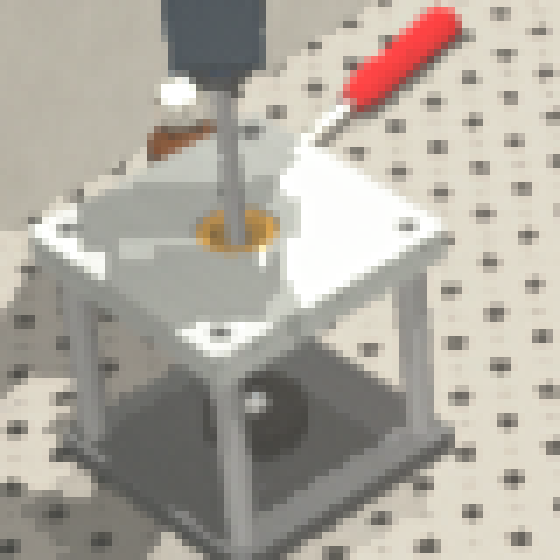

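```bash
python3 -m handwheel '{"gripper":[1,1,1,1,1],"offset":[[2,0.2,0.4],[6,0.2,0.4],[10,0.2,0.4],[15,0.2,0.4],[20,0.2,0.4]],"rot":[[0,0,0],[0,0,0],[0,0,0],[0,0,0],[0,0,0]]}'; python3 -m handwheel '{"gripper":[1,1,1,1,1],"offset":[[5,0,0],[10,0,0],[15,0,0],[19,0,0],[21,0,0]],"rot":[[0,0,0],[0,0,0],[0,0,0],[0,0,0],[0,0,0]]}'; python3 -m handwheel '{"gripper":[1,1,1,1,1],"offset":[[0,0,0],[0,0,0],[0,0,0],[0,0,0],[0,0,0]],"rot":[[0,0,0],[0,0,0],[0,0,0],[0,0,0],[0,0,0]]}'; python3 to.py 490.1 229 146.7 45;  python3 - <<'E'
from h import *
import pickle
s=state();im=grab_frame('wrist');cv2.imwrite('pics/w14.png',cv2.resize(im[180:280,230:330],None,fx=6,fy=6,interpolation=0)[:,:,::-1])
cv2.imwrite('pics/w14f.png',im[:,:,::-1]);pickle.dump(s,open('w14.pkl','wb'))
im=grab_frame('scene');cv2.imwrite('pics/s14.png',cv2.resize(im[160:245,180:260],None,fx=7,fy=7,interpolation=0)[:,:,::-1])
E
```

```text
time_s: 16.97
ee_pos: [490.2, 228.5, 169.0]
ee_rot: [-119.9, 90.0, -164.9]
force: [-0.1, -0.8, -0.5]
gripper_width: 17.3
time_s: 17.38
ee_pos: [490.1, 228.4, 148.0]
ee_rot: [-114.6, 89.9, -159.5]
force: [-0.0, -0.8, -1.8]
gripper_width: 17.7
time_s: 17.8
ee_pos: [490.5, 228.6, 149.0]
ee_rot: [74.6, 90.0, 29.6]
force: [-0.5, -0.2, -0.9]
gripper_width: 17.4
t 17.80 pos [490.52 228.62 149.03] jaw 45.01 w 17.4 q [ 24.  18. 100.   0.  62. -21.] F [-0.5 -0.2 -0.9]
offset [ 2.3 -0.  -0.6] dist 2.4
rotvec [ 0.01  0.01 -0.04]
```

View pics/w14.png

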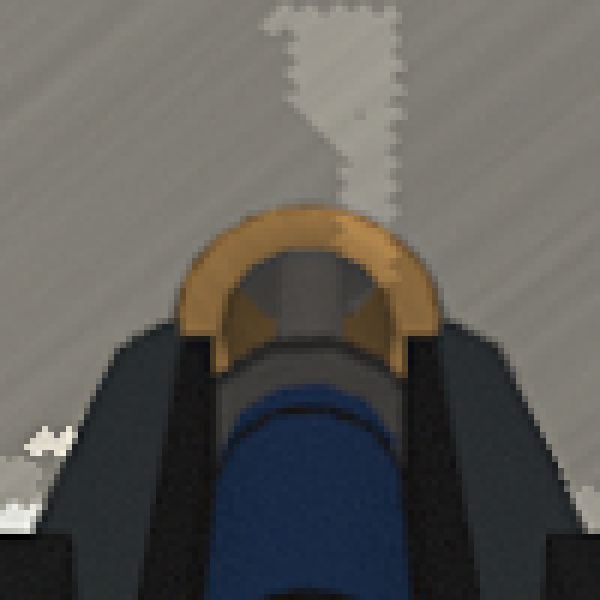

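View pics/s14.png

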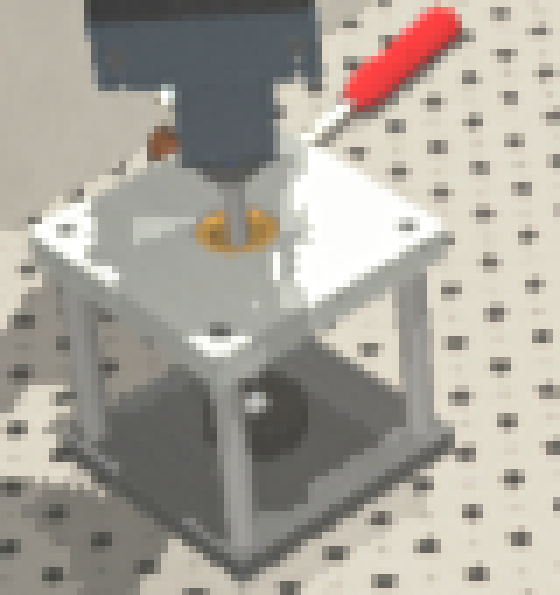

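Run:
```python
from h import *
import pickle
s=pickle.load(open('w14.pkl','rb')); A=R(s['ee_rot']); np.set_printoptions(precision=2,suppress=True)
W=lambda u,v:(230+u/6-.5,180+v/6-.5)
far_in=A.T@(plane('wrist',W(309,248),109,s)-s['ee_pos']); far_out=A.T@(plane('wrist',W(309,205),109,s)-s['ee_pos'])
print('bore far inner edge',far_in,'-> centre z',far_in[2]+10,'outer',far_out)
c=plane('wrist',W(310.5,346),s['ee_pos'][2]-110.7+100,s); print('collar lower far edge',A.T@(c-s['ee_pos']),'->axis z',(A.T@(c-s['ee_pos']))[2]+12)
l=A.T@(plane('wrist',W(178,320),109,s)-s['ee_pos']); r=A.T@(plane('wrist',W(440,320),109,s)-s['ee_pos']);print(l,r)
r1=A.T@(plane('wrist',W(279,290),109,s)-s['ee_pos']);r2=A.T@(plane('wrist',W(342,290),109,s)-s['ee_pos']);print(r1,r2)
```

```text
bore far inner edge [ 40.03  -0.16 -11.32] -> centre z -1.3219914688015724 outer [ 40.03  -0.15 -16.5 ]
collar lower far edge [ 10.7    0.02 -10.94] ->axis z 1.0628554837171365
[ 40.02 -15.41  -2.46] [40.04 15.08 -2.44]
[40.03 -3.63 -6.19] [40.03  3.65 -6.19]
```

Run:
```python
from h import *
import pickle
np.set_printoptions(precision=2,suppress=True)
im=cv2.imread('pics/s11.png')[3::7,3::7].astype(float).mean(2)
s=pickle.load(open('w11.pkl','rb')); A=R(s['ee_rot'])
cs=[]
for v in range(19,31):
    u0=round(41+(v-19)*.0975); seg=im[v,u0-5:u0+6]; bg=np.median(seg[[0,1,-1,-2]]); w=np.clip(bg-seg,0,None); cs.append((v+140,170+u0-5+(w*np.arange(11)).sum()/w.sum()))
cs=np.array(cs); f=np.polyfit(cs[:,0],cs[:,1],1); print(cs[:,1],'slope seen',f[0])
a=proj('scene',s['ee_pos']+A@np.array([15,0,-.5]));b=proj('scene',s['ee_pos']+A@np.array([105,0,-.5]))
print('pred',(b-a)[0]/(b-a)[1], 'col at 170 pred',a[0]+(170-a[1])*(b-a)[0]/(b-a)[1],'seen',np.polyval(f,170), 'px len',np.linalg.norm(b-a))
```

```text
[210.21 210.34 210.35 210.33 210.5  210.21 210.8  210.7  211.2  211.15
 211.23 211.46] slope seen 0.11501513401411335
pred 0.10737589453538333 col at 170 pred 210.52949757998033 seen 211.33905883473568 px len 29.577505123783077
```

```bash
python3 -m handwheel '{"gripper":[1,1,1,1,1],"offset":[[1,0,-0.2],[2,0,-0.3],[2.3,0,-0.3],[2.3,0,-0.3],[2.3,0,-0.3]],"rot":[[0,0,0],[0,0,0],[0,0,0],[0,0,0],[0,0,0]]}'; python3 -m handwheel '{"gripper":[1,1,1,1,1],"offset":[[0,0,0],[0,0,0],[0,0,0],[0,0,0],[0,0,0]],"rot":[[0,0,0],[0,0,0],[0,0,0],[0,0,0],[0,0,0]]}'; python3 to.py 490.3 228.8 146.7 45;  python3 - <<'E'
from h import *
s=state();im=grab_frame('wrist');cv2.imwrite('pics/w15.png',cv2.resize(im[180:280,230:330],None,fx=6,fy=6,interpolation=0)[:,:,::-1])
im=grab_frame('scene');cv2.imwrite('pics/s15.png',cv2.resize(im[150:260,170:330],None,fx=5,fy=5,interpolation=0)[:,:,::-1])
print(s['qvel'].round(2),[(b,plane('scene',b[0],6)) for b in blobs(im,*OR)])
E
```

```text
time_s: 18.32
ee_pos: [490.1, 228.8, 146.4]
ee_rot: [-143.7, 90.0, 171.3]
force: [-0.1, -0.3, -2.0]
gripper_width: 17.8
time_s: 18.73
ee_pos: [490.2, 228.7, 146.5]
ee_rot: [86.9, 90.0, 41.9]
force: [-0.1, -0.1, -1.6]
gripper_width: 17.7
t 18.73 pos [490.17 228.75 146.46] jaw 45.01 w 17.7 q [ 24.  18. 100.   0.  62. -21.] F [-0.1 -0.1 -1.6]
offset [-0.2  0.1  0.1] dist 0.3
rotvec [ 0.01  0.   -0.  ]
[-0.03 -0.06 -0.01  0.04  0.05  0.04] [(([278.4, 242.6], [272, 236, 16, 10, 32]), array([533.76311105,  45.22104025,   6.        ]))]
```

View pics/s15.png

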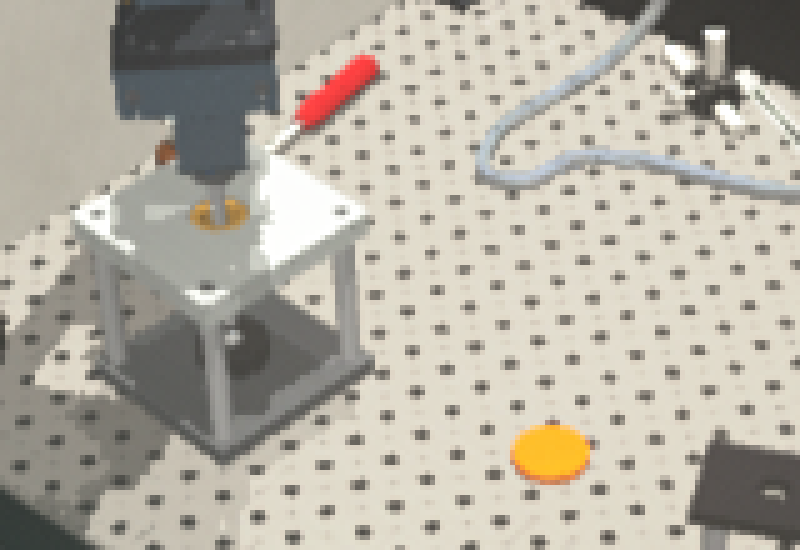

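View pics/w15.png

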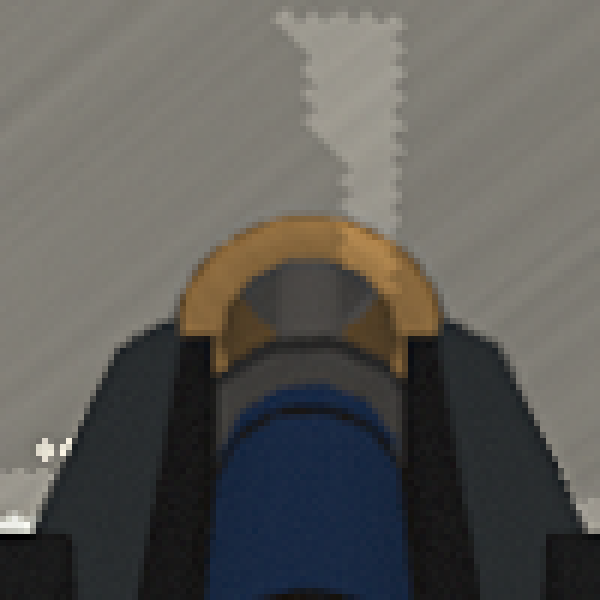

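```bash
python3 -c "
from workcell import *
print(job_done()); s=state(); print(s['time_s'],s['ee_pos'],s['gripper_width'],s['force'])"
```

```text
the job is handed in; nothing more can be done
None
the job is handed in; nothing more can be done
```

I took the orange cover off and laid it flat on the bare worktop at about (543, 49) mm. I then lifted the blue-handled probe straight out of its stand, lowered its rod through the brass bush, and handed the job in at about 18.8 s. The probe was still in the gripper.

**Height and stillness:** the TCP settled at (490.2, 228.7, 146.5) mm with the arm at rest. That puts the tip at about z = 36 mm, roughly 10 mm above the sensor. This is worked out from where I gripped the probe, because the front post hid the tip from the scene camera. The probe did not appear to shift in the gripper.

**Upright:** the tool was within 0.1° of vertical. The rod's slant in the scene image was within about 0.4° of that expected for a vertical rod.

**Force:** the measured outside force never passed about 3 N, so there was no sign of the probe touching the fixture.

**Centring:** the views disagreed by about 1 mm:
- **Wrist camera:** the rod was centred between the bush's sides and about 0.5 mm off along the other axis.
- **Scene camera:** across its image, the rod axis lined up with the bush to within its resolution of about 0.5 mm. Its estimate along its line of sight was up to 2 mm different, but that reading is weak.
- **Top camera:** taken with the arm's own position reading, it put the rod about 1 mm off.

Since the bore leaves 6 mm of clearance all round the rod, I left the probe there. I saw nothing else moved, but I did not measure the bottle, tape, block or green look-alike again at the end.

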